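# Re-clock a clamped prism housing and crib up its collimation target

### The job

Set up the collimation bench: back off the strap clamp's T-handle screw about a quarter turn (less than half a turn, so that the strap stays over the flange), turn the prism housing on its seat until its exit port looks straight at the middle of the crib pad, then screw the clamp fully tight again. On the pad build a crib of all the loose wooden slats, two to a layer: the first two on the black rubber strips, every next layer crosswise to the one below, centred and spaced like the strips, an odd last slat across the middle on top. Last, stand the target upright on the middle of the crib, where it comes up to the port's height, its ringed face square to the port; leave the eyepiece and the brass collar where they stand.

Things in the scene. Friction and masses are not known exactly. Their poses are not given: they have to be found in the camera images.
- housing_grip (a point): Matte black prism housing: centre of its upper block, on the vertical turning axis, 104 mm above the flange's underside. x = where the exit port looks (level), z up. Block to grip: 30 mm high (15 above, 15 below this point), 52 mm wide in y between flat parallel side faces, x = -15 to +30 mm. With the strap clear it turns freely about this axis on its seat; do not lift it.
- clamp_screw (a joint): Angle of the clamp's T-handle screw, rad. 0 = fully tight (hard stop); grows as it is backed off counter-clockwise seen from above. The strap rises 2 mm per rad and clears the flange from about 0.25 rad; from about 0.6 rad the housing turns freely. Stiff (0.25 N m), stays where it is left.
- screw_grip (a point): Black T-handle of the clamp screw: a bar 62 mm long (its own x), 16 mm thick (y), 28 mm high; this point is its centre, on the vertical screw axis. It stands 105 mm from the housing's turning axis, rises 2 mm per rad with the screw and turns with it.
- clamp_strap: Steel strap 30 mm wide, 118 mm long, 11 mm thick, held down by the screw; its toe bears on the housing's flange. Origin on the screw axis at the strap's underside.
- pad_top (a point): Crib pad: fixed plywood square 170 x 170 x 8 mm; this point is the middle of its top face. x = lengthwise along the two inlaid black rubber strips (150 x 32 mm, flush), whose centre lines lie at y = -42 and +42 mm.
- slat_board: Fixed grey board 360 (x) x 270 (y) x 6 mm on which the slats lie at the start, roughly along its x; origin at the centre of its underside.
- slat1_mid (a point): Loose wooden slat, 150 (x) x 32 (y) x 18 mm (z), 0.06 kg; its centre. Four to six slats are present.
- slat2_mid (a point): Loose wooden slat, 150 (x) x 32 (y) x 18 mm (z), 0.06 kg; its centre. Four to six slats are present.
- slat3_mid (a point): Loose wooden slat, 150 (x) x 32 (y) x 18 mm (z), 0.06 kg; its centre. Four to six slats are present.
- slat4_mid (a point): Loose wooden slat, 150 (x) x 32 (y) x 18 mm (z), 0.06 kg; its centre. Four to six slats are present.
- slat5_mid (a point): Loose wooden slat, 150 (x) x 32 (y) x 18 mm (z), 0.06 kg; its centre. Four to six slats are present.
- slat6_mid (a point): Loose wooden slat, 150 (x) x 32 (y) x 18 mm (z), 0.06 kg; its centre. Four to six slats are present.
- target_mid (a point): Collimation target, loose, 0.35 kg: white upright plate 12 (x) x 64 (y) mm, 60 mm high, with black rings on both faces (normal = x; either face will do), on a steel foot 76 x 76 x 8 mm. This point is half-way up the plate, 38 mm above the foot's underside and 30 mm below the plate's top edge. z up.
- target: the same target; origin at the centre of its foot's underside
- prism_housing: The same housing, 0.75 kg, origin at the centre of its flange's underside. Round foot flange 110 mm diameter, 9 mm thick, lying on a 14 mm base plate between four pins; body 60 (x) x 52 (y) mm; port tube 53 mm diameter, centre 60 mm up, reaching x = 62 mm.
- eyepiece: bystander: chrome two-inch eyepiece standing upright, 64 mm diameter, 90 mm high; origin underneath
- locking_collar: bystander: brass ring, 66 mm diameter, 16 mm high; origin underneath
Things that resemble listed ones, but are neither listed nor needed, are in the scene too. Leave any blue look-alike of the part that bears slat1_mid alone.

How it is judged:
On the way, in this order (a step that is already met when the one before it is completed fails the run):
1. the clamp screw is backed off so that the strap is clear of the flange (more than 0.6 rad) (value of joint clamp_screw above 0.6 rad), for 0.2 s.
2. with the clamp still backed off, the housing is turned until its port looks at the middle of the pad (value of joint clamp_screw above 0.5 rad and y of pad_top in the frame of housing_grip between -0.02 and 0.02 m and x of pad_top in the frame of housing_grip above 0.1 m), for 0.2 s.
3. the clamp is screwed tight again with the port still on the pad (value of joint clamp_screw below 0.12 rad and contact force between clamp_strap and prism_housing above 5 N and y of pad_top in the frame of housing_grip between -0.02 and 0.02 m and x of pad_top in the frame of housing_grip above 0.1 m), for 0.2 s.
At the end, for the whole second after the job is handed in: Port axis within 20 mm of pad middle; screw within 0.12 rad of tight, strap pressing over 5 N; slats at rest in crosswise layers, first along the strips, 42 mm off centre (14 mm, 0.17 rad), odd one central; target upright on top within 20 mm of centre, square to the port (0.26 rad) (all of step 3 and ((z of slat1_mid in the frame of pad_top between 0.003 and 0.015 m and x of slat1_mid in the frame of pad_top between -0.016 and 0.016 m and angle between the x axis of slat1_mid and the x axis of pad_top, either way round below 0.17 rad and (y of slat1_mid in the frame of pad_top between -0.056 and -0.028 m or y of slat1_mid in the frame of pad_top between 0.028 and 0.056 m)) or (z of slat1_mid in the frame of pad_top between 0.021 and 0.033 m and y of slat1_mid in the frame of pad_top between -0.016 and 0.016 m and angle between the x axis of slat1_mid and the y axis of pad_top, either way round below 0.17 rad and (x of slat1_mid in the frame of pad_top between -0.056 and -0.028 m or x of slat1_mid in the frame of pad_top between 0.028 and 0.056 m)) or (z of slat1_mid in the frame of pad_top between 0.039 and 0.051 m and x of slat1_mid in the frame of pad_top between -0.016 and 0.016 m and angle between the x axis of slat1_mid and the x axis of pad_top, either way round below 0.17 rad and (y of slat1_mid in the frame of pad_top between -0.056 and -0.028 m or y of slat1_mid in the frame of pad_top between -0.014 and 0.014 m or y of slat1_mid in the frame of pad_top between 0.028 and 0.056 m))) and ((z of slat2_mid in the frame of pad_top between 0.003 and 0.015 m and x of slat2_mid in the frame of pad_top between -0.016 and 0.016 m and angle between the x axis of slat2_mid and the x axis of pad_top, either way round below 0.17 rad and (y of slat2_mid in the frame of pad_top between -0.056 and -0.028 m or y of slat2_mid in the frame of pad_top between 0.028 and 0.056 m)) or (z of slat2_mid in the frame of pad_top between 0.021 and 0.033 m and y of slat2_mid in the frame of pad_top between -0.016 and 0.016 m and angle between the x axis of slat2_mid and the y axis of pad_top, either way round below 0.17 rad and (x of slat2_mid in the frame of pad_top between -0.056 and -0.028 m or x of slat2_mid in the frame of pad_top between 0.028 and 0.056 m)) or (z of slat2_mid in the frame of pad_top between 0.039 and 0.051 m and x of slat2_mid in the frame of pad_top between -0.016 and 0.016 m and angle between the x axis of slat2_mid and the x axis of pad_top, either way round below 0.17 rad and (y of slat2_mid in the frame of pad_top between -0.056 and -0.028 m or y of slat2_mid in the frame of pad_top between -0.014 and 0.014 m or y of slat2_mid in the frame of pad_top between 0.028 and 0.056 m))) and ((z of slat3_mid in the frame of pad_top between 0.003 and 0.015 m and x of slat3_mid in the frame of pad_top between -0.016 and 0.016 m and angle between the x axis of slat3_mid and the x axis of pad_top, either way round below 0.17 rad and (y of slat3_mid in the frame of pad_top between -0.056 and -0.028 m or y of slat3_mid in the frame of pad_top between 0.028 and 0.056 m)) or (z of slat3_mid in the frame of pad_top between 0.021 and 0.033 m and y of slat3_mid in the frame of pad_top between -0.016 and 0.016 m and angle between the x axis of slat3_mid and the y axis of pad_top, either way round below 0.17 rad and (x of slat3_mid in the frame of pad_top between -0.056 and -0.028 m or x of slat3_mid in the frame of pad_top between 0.028 and 0.056 m)) or (z of slat3_mid in the frame of pad_top between 0.039 and 0.051 m and x of slat3_mid in the frame of pad_top between -0.016 and 0.016 m and angle between the x axis of slat3_mid and the x axis of pad_top, either way round below 0.17 rad and (y of slat3_mid in the frame of pad_top between -0.056 and -0.028 m or y of slat3_mid in the frame of pad_top between -0.014 and 0.014 m or y of slat3_mid in the frame of pad_top between 0.028 and 0.056 m))) and ((z of slat4_mid in the frame of pad_top between 0.003 and 0.015 m and x of slat4_mid in the frame of pad_top between -0.016 and 0.016 m and angle between the x axis of slat4_mid and the x axis of pad_top, either way round below 0.17 rad and (y of slat4_mid in the frame of pad_top between -0.056 and -0.028 m or y of slat4_mid in the frame of pad_top between 0.028 and 0.056 m)) or (z of slat4_mid in the frame of pad_top between 0.021 and 0.033 m and y of slat4_mid in the frame of pad_top between -0.016 and 0.016 m and angle between the x axis of slat4_mid and the y axis of pad_top, either way round below 0.17 rad and (x of slat4_mid in the frame of pad_top between -0.056 and -0.028 m or x of slat4_mid in the frame of pad_top between 0.028 and 0.056 m)) or (z of slat4_mid in the frame of pad_top between 0.039 and 0.051 m and x of slat4_mid in the frame of pad_top between -0.016 and 0.016 m and angle between the x axis of slat4_mid and the x axis of pad_top, either way round below 0.17 rad and (y of slat4_mid in the frame of pad_top between -0.056 and -0.028 m or y of slat4_mid in the frame of pad_top between -0.014 and 0.014 m or y of slat4_mid in the frame of pad_top between 0.028 and 0.056 m))) and ((z of slat5_mid in the frame of pad_top between 0.003 and 0.015 m and x of slat5_mid in the frame of pad_top between -0.016 and 0.016 m and angle between the x axis of slat5_mid and the x axis of pad_top, either way round below 0.17 rad and (y of slat5_mid in the frame of pad_top between -0.056 and -0.028 m or y of slat5_mid in the frame of pad_top between 0.028 and 0.056 m)) or (z of slat5_mid in the frame of pad_top between 0.021 and 0.033 m and y of slat5_mid in the frame of pad_top between -0.016 and 0.016 m and angle between the x axis of slat5_mid and the y axis of pad_top, either way round below 0.17 rad and (x of slat5_mid in the frame of pad_top between -0.056 and -0.028 m or x of slat5_mid in the frame of pad_top between 0.028 and 0.056 m)) or (z of slat5_mid in the frame of pad_top between 0.039 and 0.051 m and x of slat5_mid in the frame of pad_top between -0.016 and 0.016 m and angle between the x axis of slat5_mid and the x axis of pad_top, either way round below 0.17 rad and (y of slat5_mid in the frame of pad_top between -0.056 and -0.028 m or y of slat5_mid in the frame of pad_top between -0.014 and 0.014 m or y of slat5_mid in the frame of pad_top between 0.028 and 0.056 m))) and ((z of slat6_mid in the frame of pad_top between 0.003 and 0.015 m and x of slat6_mid in the frame of pad_top between -0.016 and 0.016 m and angle between the x axis of slat6_mid and the x axis of pad_top, either way round below 0.17 rad and (y of slat6_mid in the frame of pad_top between -0.056 and -0.028 m or y of slat6_mid in the frame of pad_top between 0.028 and 0.056 m)) or (z of slat6_mid in the frame of pad_top between 0.021 and 0.033 m and y of slat6_mid in the frame of pad_top between -0.016 and 0.016 m and angle between the x axis of slat6_mid and the y axis of pad_top, either way round below 0.17 rad and (x of slat6_mid in the frame of pad_top between -0.056 and -0.028 m or x of slat6_mid in the frame of pad_top between 0.028 and 0.056 m)) or (z of slat6_mid in the frame of pad_top between 0.039 and 0.051 m and x of slat6_mid in the frame of pad_top between -0.016 and 0.016 m and angle between the x axis of slat6_mid and the x axis of pad_top, either way round below 0.17 rad and (y of slat6_mid in the frame of pad_top between -0.056 and -0.028 m or y of slat6_mid in the frame of pad_top between -0.014 and 0.014 m or y of slat6_mid in the frame of pad_top between 0.028 and 0.056 m))) and horizontal distance between target_mid and pad_top below 0.02 m and z of target_mid in the frame of pad_top above 0.066 m and angle between target_mid's own z axis and vertical below 0.12 rad and angle between the x axis of target_mid and the x axis of housing_grip, either way round below 0.26 rad and linear speed of target below 0.02 m/s); the robot touches nothing.
It fails at once if the clamp is opened by half a turn or more (over 3.1 rad) (value of joint clamp_screw above 3.1 rad).
It fails at once if the housing is lifted off its seat or tipped (height (world z) of prism_housing above 0.026 m or angle between housing_grip's own z axis and vertical above 0.2 rad).
It fails at once if the eyepiece or the collar is disturbed (moved over 60 mm) (distance of any of eyepiece, locking_collar from where it was at the start of the episode above 0.06 m).
Of slat1, slat2, slat3, slat4, slat5, slat6 only 4 to 6 are there at a start; the rules pass over those that are not, and their reading is None.
At some moment in a run one of target may be knocked a few centimetres aside while the robot is not near it.
Once in a run the grip may slacken for a moment while it holds something.
It also fails if it takes over 210 s, if anything falls off the work surface, if the arm or the gripper's body presses on something with over 40 N, if the wrist force passes 120 N, or if a joint passes its speed limit or range.

### The arm

A 6-joint arm with a two-finger parallel gripper is mounted at the origin on the work surface. World frame = base frame: x ahead of the robot, y to its left, z up, the work surface at z = 0. Lengths are in m, angles in rad, forces in N, time in s.
With the tool pointing down it reaches from about 0.25 to 0.775 m from the base axis. Payload 4 kg.
Tool frame: the origin (TCP) lies on the centre line of the jaws, within the pads' length; the fingertips stand 11 mm ahead of it and the grasp point (between the pads) lies 8 mm behind it; z points along the fingers, y is the direction in which the jaws open and shut (so a half turn about z gives the same grasp; the last joint's range is limited). The gripper opens to 85 mm and grips with 20 to 120 N. Pads are 22 mm wide; open, the fingers measure 114 mm over their backs; the gripper's body (76 mm by 85 mm) begins 54 mm behind the grasp point. The pads swing forward as they close: fully open they stand 13 mm farther back than shut.
Start: joints at [1.07, 0.087, 1.371, -0, 1.684, -0.103], TCP at [0.213, 0.507, 0.242] pointing down, gripper open.
Joint ranges: [-3.1, 3.1], [-0.76, 2.03], [0.27, 2.55], [-1.08, 4.22], [0.17, 2.65], [-2.57, 2.57]. Speed limits (rad/s): [2.79, 2.79, 3.14, 3.14, 3.14, 3.14].

### API

Orientations are given as a unit quaternion [x, y, z, w].
In Python, from station import readout, vision, robot gives the robot as it stands.
- The arm moves only by the tool jog_arm, never from a script. Its argument "deltas" is a list of rows, each a list of 7 numbers: the finger opening in cm, from 0 to 8.54, then the shift along the tool's x, y, z in cm, then the turn, a rotation vector about the tool's x, y, z in degrees. In form: [[jaw, tx, ty, tz, wx, wy, wz], ...]. A call has 1 to 8 rows; each row shifts and turns the commanded pose from where the row before left it, along the tool's axes as they then stand; what a row does not reach is not made up. A row lasts 1/8 s, in which the tool goes at most 62.5 mm and 10.7 degrees, less where a joint would pass 70% of its speed; a pose out of reach is approached as far as the arm can. A call is refused whole if a number of a shift passes 6.25 or a number of a turn 10.7, either way. A call with a gripper value outside its range is refused whole. The fingers move at their own pace and stop on an object; the grip force is fixed at half the most. Time passes only in rows, so rows that do not move let the fingers close. It gives the time, the measured TCP pose, the force and the opening at its end, in the units of the state.
- readout.sense(): the state, without advancing time (a new reading comes with each control period).
- vision.snapshot(name): name is "scene" or "top" or "wrist"; returns a dict with "pixels" (420x560x3 uint8, blue, green, red), "fx", "fy", "cx", "cy" (pixels), "rvec" (rotation vector, rad) and "tvec" (3), from world to camera coordinates, as OpenCV has them. Camera axes: x right, y down, z forward; pixel columns grow to the right and rows downward; lengths in m; the calibration is good to about 2 mm. A picture is of the moment at which its call begins. There is no depth.
- robot.job_done(): hands the job in, once; it reports no verdict.
The state is a dict: "clock": time; "q": joint angles; "dq": joint speeds; "joint_efforts": joint torques, N m; "position": TCP position; "tcp_rot": TCP orientation; "wrist_force": force on the tool from outside, world axes, zero at the start; "moment": the same for the moment, N m; "finger_gap": opening from 0.0 (shut) to 1.0 (fully open).
Only numpy, scipy, OpenCV 4.12 (cv2) and the standard library are available. Lean on these libraries where they do the work, as an engineer would, in place of code of your own. Each camera call takes 0.05 s, during which the arm holds its last target.

## Working session

There is one attempt and no reset: what is moved stays moved. The work goes in short steps, Python scripts to look and compute and a tool call to move; the robot and the scene stay as the last step left them, time stands still between calls to the robot, and variables do not carry over. Pictures are saved under pics/ and viewed, and the job is handed in when it is done.

Besides the shell and the picture viewer there is one more tool, called after "Emit:" as name([rows], argument=value, ...), one row to a line, values as JSON. jog_arm: Moves the arm, as the interface text tells. Its arguments: {"type":"object","properties":{"deltas":{"type":"array"}},"required":["deltas"]}

```bash
ls; mkdir -p pics; cat > h.py <<'E'
import numpy as np, cv2, sys
sys.path.insert(0,'.')
from station import readout, vision, robot
def snap(n,f=None):
    s=vision.snapshot(n)
    s['pixels']=np.asarray(s['pixels'],np.uint8)
    if f: cv2.imwrite('pics/'+f,s['pixels'])
    return s
def cam(s):
    R=cv2.Rodrigues(np.array(s['rvec'],float))[0]; t=np.array(s['tvec'],float).ravel()
    return R,t
def ray(s,u,v,z):
    R,t=cam(s); d=R.T@np.array([(u-s['cx'])/s['fx'],(v-s['cy'])/s['fy'],1]); c=-R.T@t
    return c+d*(z-c[2])/d[2]
def proj(s,p):
    R,t=cam(s); q=R@np.array(p,float)+t
    return np.array([s['fx']*q[0]/q[2]+s['cx'],s['fy']*q[1]/q[2]+s['cy']])
E
python3 - <<'E'
from h import *
print(readout.sense())
for n in ['scene','top','wrist']:
    s=snap(n,n+'0.png'); R,t=cam(s); print(n,s['fx'],s['cx'],s['cy'],-R.T@t,R[2])
E
```

```text
pics
{'clock': 0.0, 'q': array([ 1.06993552e+00,  8.79496586e-02,  1.37226741e+00, -5.73073808e-06,
        1.68358208e+00, -1.03076103e-01]), 'dq': array([-0.00142429, -0.00085942,  0.00025392,  0.0004559 , -0.0008732 ,
        0.00041482]), 'joint_efforts': array([ 1.01690777e-03, -3.51856434e+01, -3.13276005e+01,  1.32095411e-04,
        1.06145261e-02, -1.06150608e-06]), 'position': array([0.21282355, 0.50664365, 0.24113534]), 'tcp_rot': array([ 1.97583833e-01,  9.80285373e-01, -1.05417298e-03, -3.25386493e-04]), 'wrist_force': array([-0.12928972,  0.61543187, -0.2232392 ]), 'moment': array([-0.02795948, -0.00776422,  0.01192998]), 'finger_gap': 1.001115050623247}
scene 543.4797824232502 281.82402936076056 213.24005753075957 [ 1.36748028 -0.2550864   0.84572367] [-0.76079218  0.21941163 -0.61078129]
top 433.6661831213786 280.56356580434 209.80433668294194 [0.27504836 0.00137914 1.15323829] [ 0.14531982 -0.00462419 -0.98937393]
wrist 291.230204900633 275.5578697899817 208.62467769871623 [0.15219412 0.53326911 0.37281014] [ 0.24056463 -0.10375102 -0.96507222]
```

View pics/scene0.png

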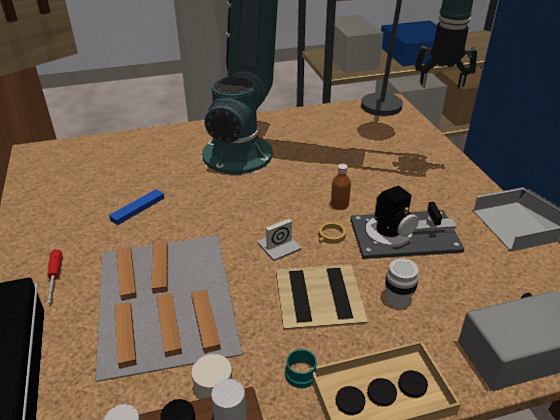

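View pics/top0.png

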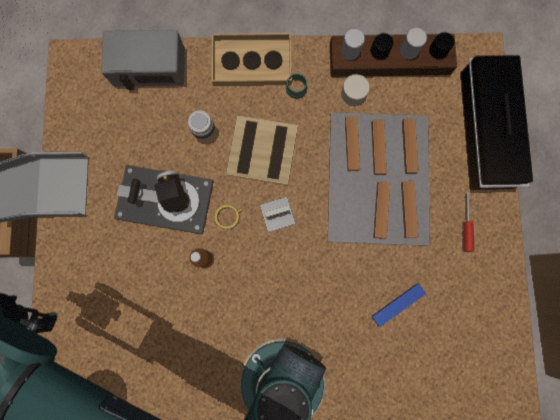

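View pics/wrist0.png

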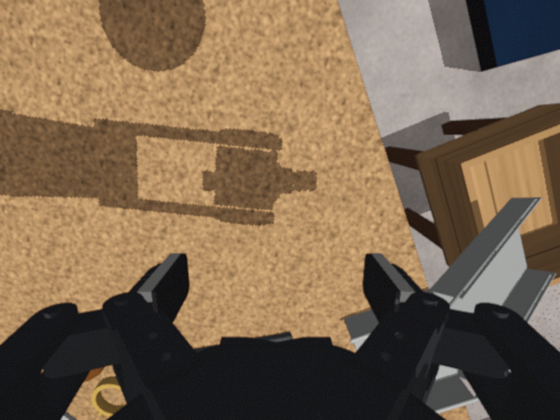

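The scene and top views show five orange slats on the grey board: top px about (353,143), (379,147), (410,146), (382,210) and (409,209). The only slat look-alike is the blue bar at (399,305), which I will leave alone. The pad is at (263,150), the housing at (172,193), the T-handle at (135,191), the target at (278,214), the collar at (227,216) and the eyepiece at (201,124). The teal ring (296,86) and the bottle (200,258) are clutter.

```bash
python3 - <<'E'
from h import *
s=snap('top'); im=s['pixels']
a=cv2.resize(im[150:245,100:300],None,fx=4,fy=4,interpolation=cv2.INTER_CUBIC); cv2.imwrite('pics/c1.png',a)
s2=snap('scene'); b=cv2.resize(s2['pixels'][170:270,340:480],None,fx=5,fy=5,interpolation=cv2.INTER_CUBIC); cv2.imwrite('pics/c2.png',b)
hsv=cv2.cvtColor(im,cv2.COLOR_BGR2HSV)
print(hsv[143,353],hsv[147,379],hsv[300,200],hsv[120,440], hsv[150,263], hsv[140,248])
m=cv2.inRange(hsv,(5,140,60),(14,255,255)); m[:,:320]=0;m[:,440:]=0;m[:105]=0;m[250:]=0
cs,_=cv2.findContours(m,cv2.RETR_EXTERNAL,cv2.CHAIN_APPROX_NONE)
for c in cs:
    if cv2.contourArea(c)<150: continue
    w=np.array([ray(s,u,v,0.024)[:2] for u,v in c[:,0]],np.float32)
    r=cv2.minAreaRect(w); bx=cv2.boxPoints(r)
    e=bx[1]-bx[0]; f=bx[2]-bx[1]; L=e if np.hypot(*e)>np.hypot(*f) else f
    ang=np.degrees(np.arctan2(L[1],L[0]))%180
    print(np.round(r[0],4),np.round(r[1],3),round(ang,1),proj(s,[*r[0],0.024]).round(0))
# black strips
m=cv2.inRange(im,(0,0,0),(60,60,60)); m2=np.zeros_like(m); m2[115:185,228:300]=m[115:185,228:300]
cs,_=cv2.findContours(m2,cv2.RETR_EXTERNAL,cv2.CHAIN_APPROX_NONE)
for c in cs:
    if cv2.contourArea(c)<150: continue
    w=np.array([ray(s,u,v,0.008)[:2] for u,v in c[:,0]],np.float32)
    r=cv2.minAreaRect(w); bx=cv2.boxPoints(r)
    e=bx[1]-bx[0]; f=bx[2]-bx[1]; L=e if np.hypot(*e)>np.hypot(*f) else f
    print('strip',np.round(r[0],4),np.round(r[1],3),np.degrees(np.arctan2(L[1],L[0]))%180)
E
```

```text
[ 13 134 141] [ 14 137 140] [ 14 117 133] [ 14 115 124] [ 18  87 165] [16 77 50]
strip [0.6028 0.0028] [0.027 0.143] 169.4884
strip [0.6184 0.0855] [0.027 0.143] 169.60281
```

View pics/c1.png

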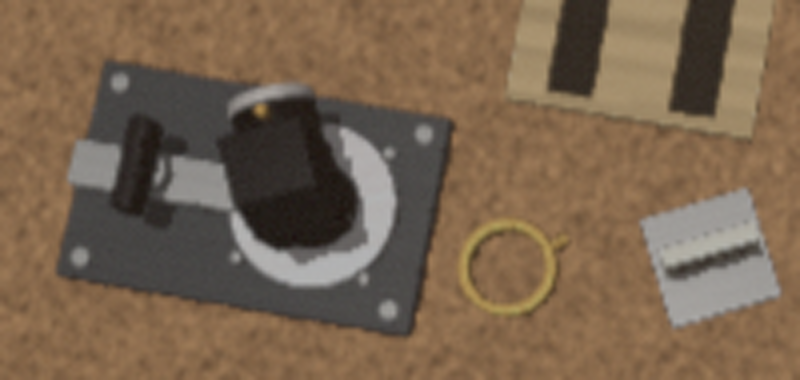

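View pics/c2.png

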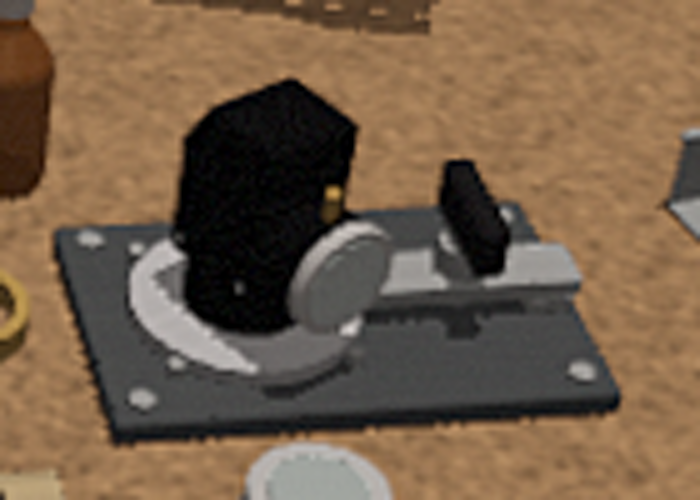

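The crops confirm the black housing with a silver port cap pointing roughly +x, slightly to +y. The strap runs left from the flange to the black T-handle, which lies roughly along world x. Next I measure all of it.

```bash
cat >> h.py <<'E'
def rect(s,c,z):
    w=np.array([ray(s,u,v,z)[:2] for u,v in c.reshape(-1,2)],np.float32)
    r=cv2.minAreaRect(w); bx=cv2.boxPoints(r)
    e=bx[1]-bx[0]; f=bx[2]-bx[1]; L=e if np.hypot(*e)>np.hypot(*f) else f
    return np.round(r[0],4),np.round(sorted(r[1]),3),round(float(np.degrees(np.arctan2(L[1],L[0]))%180),1)
def conts(m,x0,x1,y0,y1,amin=100):
    k=np.zeros_like(m);k[y0:y1,x0:x1]=m[y0:y1,x0:x1]
    return [c for c in cv2.findContours(k,cv2.RETR_EXTERNAL,cv2.CHAIN_APPROX_NONE)[0] if cv2.contourArea(c)>amin]
def tri(s1,p1,s2,p2):
    Ps=[]
    for s in (s1,s2):
        R,t=cam(s);K=np.array([[s['fx'],0,s['cx']],[0,s['fy'],s['cy']],[0,0,1]]);Ps.append(K@np.c_[R,t])
    X=cv2.triangulatePoints(Ps[0],Ps[1],np.array(p1,float).reshape(2,1),np.array(p2,float).reshape(2,1)).ravel()
    return X[:3]/X[3]
E
python3 - <<'E'
from h import *
s=snap('top'); im=s['pixels']; hsv=cv2.cvtColor(im,cv2.COLOR_BGR2HSV)
m=cv2.inRange(hsv,(5,90,60),(20,255,255))
for c in conts(m,334,425,116,240): print('slat',*rect(s,c,0.024))
g=cv2.inRange(hsv,(0,0,60),(180,60,140))
for c in conts(g,322,440,100,255,3000): print('board',*rect(s,c,0.006))
d=cv2.inRange(hsv,(0,0,40),(180,60,85)); d=cv2.inRange(im,(0,0,0),(255,255,255))*0+cv2.inRange(hsv,(0,0,0),(180,70,255))
for c in conts(d,108,222,160,235,2000): print('base',*rect(s,c,0.014), c.reshape(-1,2).min(0),c.reshape(-1,2).max(0))
print(hsv[205,140],hsv[195,195],hsv[191,135],hsv[193,175])
w=cv2.inRange(hsv,(0,0,120),(180,70,255))
c=max(conts(w,157,202,170,223,50),key=cv2.contourArea); 
print('white',len(c)); pts=np.array([ray(s,u,v,0.023)[:2] for u,v in cv2.convexHull(c)[:,0]])
print(pts.round(3).tolist())
# target foot
for c in conts(w,255,300,192,235,100): print('foot',*rect(s,c,0.008))
for n,u,v,z in [('collar',227,216,.016),('eyep',201,120,.09)]: print(n,ray(s,u,v,z).round(3))
bl=cv2.inRange(hsv,(0,0,0),(180,255,45))
for c in conts(bl,120,150,175,208,30): print('handle',*rect(s,c,0.06),c.reshape(-1,2).min(0),c.reshape(-1,2).max(0), cv2.minAreaRect(c)[0])
E
```

```text
slat [ 0.4374 -0.2699] [0.033 0.15 ] 173.2
slat [ 0.4381 -0.3434] [0.033 0.149] 0.5
slat [ 0.6094 -0.2709] [0.033 0.148] 179.8
slat [ 0.6108 -0.3552] [0.034 0.148] 179.9
slat [ 0.6202 -0.2   ] [0.032 0.151] 0.3
board [ 0.5285 -0.2707] [0.269 0.36 ] 176.7
base [0.4808 0.3103] [0.154 0.246] 78.9 [114 165] [212 233]
[ 0 28 45] [ 10   4 177] [15 99 36] [11 39 52]
white 161
[[0.52, 0.244], [0.506, 0.217], [0.503, 0.214], [0.463, 0.214], [0.452, 0.216], [0.418, 0.232], [0.416, 0.258], [0.416, 0.279], [0.419, 0.287], [0.435, 0.318], [0.465, 0.319], [0.52, 0.249]]
foot [0.4321 0.0052] [0.077 0.078] 16.0
collar [0.428 0.138 0.016]
eyep [0.666 0.196 0.09 ]
handle [0.4883 0.366 ] [0.023 0.06 ] 157.1 [128 180] [143 203] (135.8560791015625, 191.89511108398438)
```

```bash
python3 - <<'E'
from h import *
from scipy.optimize import least_squares
s=snap('top'); im=s['pixels']; hsv=cv2.cvtColor(im,cv2.COLOR_BGR2HSV)
s2=snap('scene')
a=cv2.resize(im[172:212,118:158],None,fx=10,fy=10,interpolation=cv2.INTER_CUBIC)
b=cv2.resize(s2['pixels'][195:235,415:455],None,fx=10,fy=10,interpolation=cv2.INTER_CUBIC)
ab=np.hstack([a,b]); ab=np.clip(ab.astype(float)*1.6,0,255).astype(np.uint8); cv2.imwrite('pics/c3.png',ab)
w=cv2.inRange(hsv,(0,0,110),(180,70,255))
c=max(conts(w,157,205,170,225,50),key=cv2.contourArea).reshape(-1,2)
p=np.array([ray(s,u,v,0.023)[:2] for u,v in c])
c0=np.array([.4715,.2690])
for i in range(6):
    d=np.hypot(*(p-c0).T); k=(abs(d-.055)<.006)
    r=least_squares(lambda q:np.hypot(*(p[k]-q).T)-.0545,c0,loss='soft_l1',f_scale=.001); c0=r.x
print(c0,k.sum(),np.abs(r.fun).mean(), proj(s,[*c0,.023]))
E
```

```text
[0.46979441 0.26741755] 101 0.0011600072169779306 [177.66061419 200.70928372]
```

View pics/c3.png

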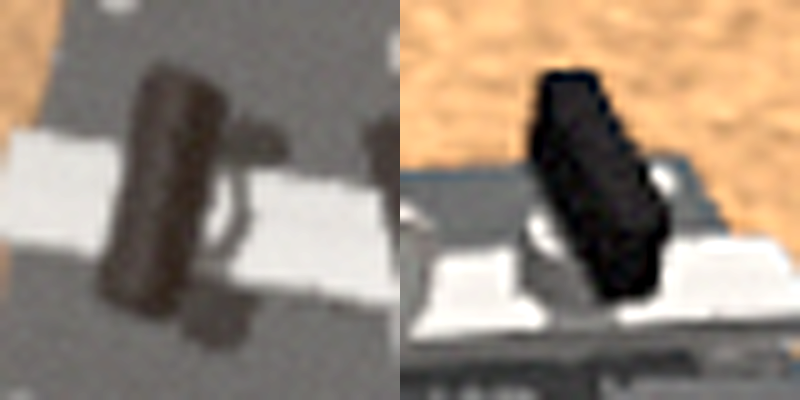

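```bash
python3 - <<'E'
from h import *
s=snap('top');s2=snap('scene')
B=tri(s,(128.3,201.5),s2,(435,202.2));A=tri(s,(132,179.2),s2,(441.8,215.5));print(A,B,np.linalg.norm(A-B))
for z in (.06,.065,.07,.075,.08):
    a=ray(s,132.6,179.2,z);b=ray(s,128.8,201.5,z);L=np.hypot(*(a-b)[:2]);th=np.arctan2(*(a-b)[:2][::-1])
    c=(a+b)/2+.008*np.array([np.sin(th),-np.cos(th),0]); print(z,a[:2].round(4),b[:2].round(4),L.round(4),np.degrees(th).round(1),c.round(4),np.hypot(*(c[:2]-[.471,.268])), 
     proj(s2,a).round(1),proj(s2,b).round(1))
st=readout.sense(); from scipy.spatial.transform import Rotation as Ro
print(Ro.from_quat(st['tcp_rot']).as_matrix().round(3))
print(np.degrees(np.arctan2(.0441-.268,.6106-.471)))
E
```

```text
[0.51857051 0.37313512 0.0751729 ] [0.4631889  0.38475163 0.07101218] 0.0567395627891557
0.06 [0.5214 0.3756] [0.4634 0.3833] 0.0586 -7.6 [0.4914 0.3715 0.06  ] 0.10550180381112406 [441.8 221.3] [432.6 206.3]
0.065 [0.5203 0.3738] [0.4626 0.3816] 0.0583 -7.6 [0.4904 0.3698 0.065 ] 0.1036152856901838 [441.3 219.5] [432.2 204.6]
0.07 [0.5192 0.3721] [0.4617 0.3798] 0.058 -7.6 [0.4894 0.3681 0.07  ] 0.10173288956737667 [440.8 217.6] [431.7 202.8]
0.075 [0.5181 0.3704] [0.4608 0.3781] 0.0577 -7.6 [0.4884 0.3663 0.075 ] 0.09985484855834467 [440.3 215.7] [431.2 201.1]
0.08 [0.5169 0.3687] [0.46   0.3764] 0.0575 -7.6 [0.4874 0.3646 0.08  ] 0.09798141309097363 [439.7 213.9] [430.7 199.3]
[[-0.922  0.387  0.   ]
 [ 0.387  0.922 -0.   ]
 [-0.    -0.    -1.   ]]
-58.056764688435656
```

```bash
cat >> h.py <<'E'
from scipy.spatial.transform import Rotation as Ro
def plan(x,y,z,ya):
    """tool y axis yaw (deg, mod 180) ; prints translation in present tool axes (cm), then turn (deg)"""
    st=readout.sense(); R=Ro.from_quat(st['tcp_rot']); p=np.array(st['position'])
    d=R.inv().apply(np.array([x,y,z])-p)*100
    best=None
    for k in (0,180):
        a=np.radians(ya+k); yv=np.array([np.cos(a),np.sin(a),0]); zv=np.array([0,0,-1.]); xv=np.cross(yv,zv)
        T=Ro.from_matrix(np.c_[xv,yv,zv]); r=np.degrees((R.inv()*T).as_rotvec())
        print('  shift cm',d.round(2),'turn',r.round(1))
    yy=R.as_matrix()[:,1]
    print('pos',p.round(4),'ytool yaw',np.degrees(np.arctan2(yy[1],yy[0])).round(1),'q6',st['q'][5].round(2),'gap mm',(st['finger_gap']*85.4).round(1),'F',st['wrist_force'].round(1),'t',st['clock'])
E
python3 -c "
from h import *
plan(.491,.370,.15,81)"
```

```text
shift cm [-30.93  -1.86   9.23] turn [ -0.    0.  -13.8]
  shift cm [-30.93  -1.86   9.23] turn [  0.    0.  166.2]Traceback (most recent call last):
  File "<string>", line 3, in <module>
    plan(.491,.370,.15,81)
    ~~~~^^^^^^^^^^^^^^^^^^
  File "h.py", line 43, in plan
    print('pos',p.round(4),'ytool yaw',np.degrees(np.arctan2(yy[1],yy[0])).round(1),'q6',st['q'][5].round(2),'gap mm',(st['finger_gap']*85.4).round(1),'F',st['wrist_force'].round(1),'t',st['clock'])
                                                                                                                      ^^^^^^^^^^^^^^^^^^^^^^^^^^^^^
AttributeError: 'float' object has no attribute 'round'
```

```bash
sed -i "s/(st\['finger_gap'\]\*85.4).round(1)/round(st['finger_gap']*85.4,1)/" h.py
```

Emit:
jog_arm([
  [4.5,-5,0,0,0,0,0],
  [4.5,-5.2,-0.4,1,0,0,0],
  [4.5,-5.2,-0.4,1,0,0,0],
  [4.5,-5.2,-0.4,2,0,0,0],
  [4.5,-5.2,-0.4,2,0,0,0],
  [4.5,-5.1,-0.26,2,0,0,0],
  [4.5,0,0,1,0,0,-7],
  [4.5,0,0,0,0,0,-6.8],
])

```text
clock: 1.5
position: [0.4909, 0.3691, 0.1504]
tcp_rot: [0.077, 0.997, -0.001, -0.001]
wrist_force: [-0.1, -0.1, -0.7]
finger_gap: 0.527
```

Emit:
jog_arm([
  [4.5,0,0,0,0,0,0],
  [4.5,0,0,0,0,0,0],
])

```text
clock: 1.75
position: [0.4908, 0.3704, 0.1527]
tcp_rot: [0.079, 0.997, 0.0, 0.0]
wrist_force: [-0.9, 0.0, -0.3]
finger_gap: 0.525
```

```bash
python3 -c "
from h import *
plan(.491,.370,.056,81)
snap('wrist','w1.png');snap('top','t1.png')"
```

```text
shift cm [-0.03 -0.04  9.67] turn [ 0.   0.  -0.1]
  shift cm [-0.03 -0.04  9.67] turn [  0.   -0.  179.9]
pos [0.4908 0.3704 0.1527] ytool yaw 80.9 q6 -0.86 gap mm 44.8 F [-0.9  0.  -0.3] t 1.75
```

View pics/w1.png

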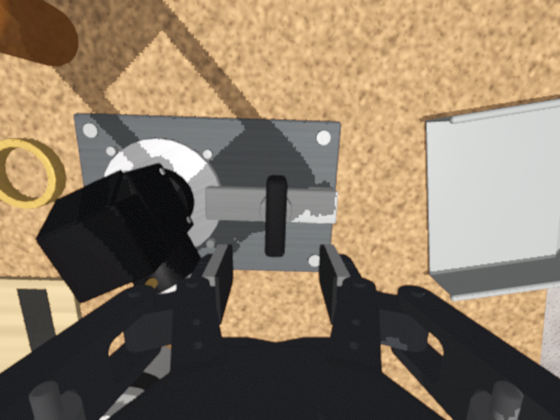

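The wrist view shows the T-handle at (276,215), centred between the fingers (midline about 277) and parallel to them. I descend now.

Emit:
jog_arm([
  [4.5,0,0,3,0,0,0],
  [4.5,0,0,3,0,0,0],
  [4.5,0,0,2.4,0,0,0],
  [4.5,0,0,1.2,0,0,0],
  [4.5,0,0,0,0,0,0],
  [1,0,0,0,0,0,0],
  [1,0,0,0,0,0,0],
  [1,0,0,0,0,0,0],
])

```text
clock: 2.85
position: [0.4915, 0.3703, 0.0583]
tcp_rot: [0.078, 0.997, 0.0, 0.001]
wrist_force: [-1.7, -3.1, 5.3]
finger_gap: 0.27
```

Emit:
jog_arm([
  [1,0,0,0,0,0,0],
  [1,0,0,0,0,0,0],
  [1,0,0,0,0,0,0],
])

```text
clock: 3.22
position: [0.4915, 0.3703, 0.0583]
tcp_rot: [0.078, 0.997, 0.0, 0.001]
wrist_force: [-1.2, -1.8, 5.7]
finger_gap: 0.268
```

```bash
python3 -c "
from h import *
plan(.491,.370,.056,81)
snap('scene','s2.png')"
```

```text
shift cm [ 0.04 -0.04  0.23] turn [0.1 0.1 0. ]
  shift cm [ 0.04 -0.04  0.23] turn [-2.0e-01  1.0e-01 -1.8e+02]
pos [0.4915 0.3703 0.0583] ytool yaw 81.0 q6 -0.86 gap mm 22.9 F [-1.2 -1.8  5.7] t 3.225
```

View pics/s2.png

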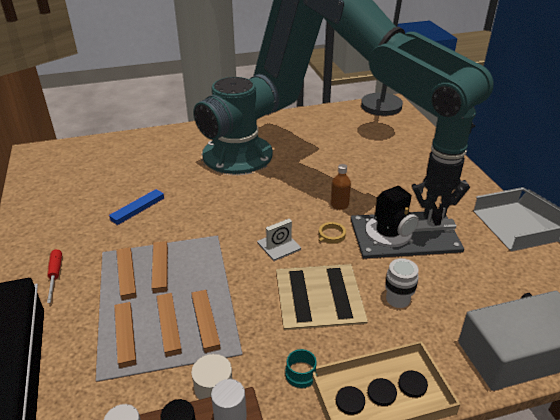

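```bash
python3 -c "
from h import *
s=snap('scene');t=snap('top');w=snap('wrist')
a=cv2.resize(s['pixels'][165:245,395:475],None,fx=5,fy=5,interpolation=cv2.INTER_CUBIC)
b=cv2.resize(w['pixels'][150:310,200:360],(400,400),interpolation=cv2.INTER_CUBIC)
cv2.imwrite('pics/c4.png',np.clip(np.hstack([a,b])*1.8,0,255).astype(np.uint8))"
```

```text
(no output)
```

View pics/c4.png

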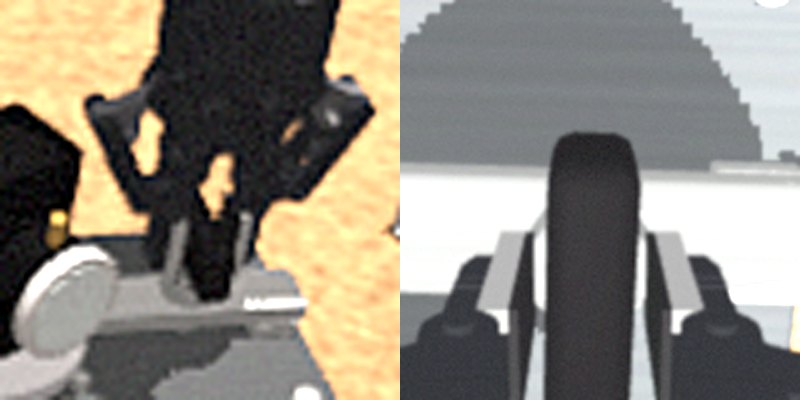

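The pads stopped at 23 mm without touching the bar. The fingertips are held by the screw's boss below the handle, so I raise a little and close again.

Emit:
jog_arm([
  [3.5,0,0,0,0,0,0],
  [3.5,0,0,-0.7,0,0,0],
  [3.5,0,0,0,0,0,0],
  [1,0,0,0,0,0,0],
  [1,0,0,0,0,0,0],
  [1,0,0,0,0,0,0],
  [1,0,0,0,0,0,0],
])

```text
clock: 4.3
position: [0.4908, 0.3704, 0.0636]
tcp_rot: [0.078, 0.997, 0.0, 0.0]
wrist_force: [-0.6, 0.2, 2.5]
finger_gap: 0.171
```

```bash
python3 -c "
from h import *
plan(.491,.370,.063,81)
s=snap('scene');w=snap('wrist')
a=cv2.resize(s['pixels'][165:245,395:475],None,fx=5,fy=5,interpolation=cv2.INTER_CUBIC)
b=cv2.resize(w['pixels'][150:310,200:360],(400,400),interpolation=cv2.INTER_CUBIC)
cv2.imwrite('pics/c5.png',np.clip(np.hstack([a,b])*1.8,0,255).astype(np.uint8))"
```

```text
shift cm [-0.02 -0.04  0.06] turn [0. 0. 0.]
  shift cm [-0.02 -0.04  0.06] turn [-0.0e+00  1.0e-01 -1.8e+02]
pos [0.4908 0.3704 0.0636] ytool yaw 81.0 q6 -0.86 gap mm 14.6 F [-0.6  0.2  2.5] t 4.3
```

View pics/c5.png

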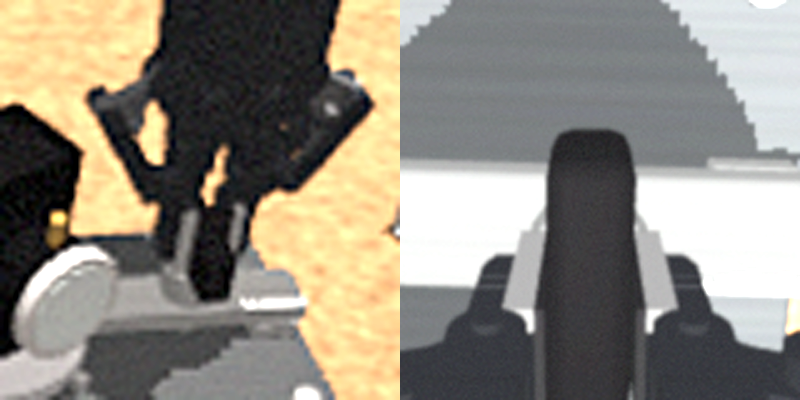

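The bar is gripped: the gap is 14.6 mm and both pads touch it. I turn counter-clockwise about 1.1 rad.

Emit:
jog_arm([
  [1,0,0,-0.02,0,0,-8],
  [1,0,0,-0.03,0,0,-8],
  [1,0,0,-0.03,0,0,-8],
  [1,0,0,-0.03,0,0,-8],
  [1,0,0,-0.03,0,0,-8],
  [1,0,0,-0.03,0,0,-8],
  [1,0,0,-0.03,0,0,-8],
  [1,0,0,-0.03,0,0,-8],
])

```text
clock: 5.4
position: [0.4905, 0.3709, 0.0657]
tcp_rot: [-0.464, 0.886, 0.001, 0.0]
wrist_force: [-0.0, 1.2, 0.9]
finger_gap: 0.174
```

Emit:
jog_arm([
  [1,0,0,0,0,0,0],
  [1,0,0,0,0,0,0],
  [1,0,0,0,0,0,0],
])

```text
clock: 5.78
position: [0.4905, 0.3708, 0.0657]
tcp_rot: [-0.462, 0.887, 0.001, 0.0]
wrist_force: [-2.5, 4.0, 2.1]
finger_gap: 0.176
```

```bash
python3 -c "
from h import *
plan(.491,.370,.12,81+64)
snap('wrist','w6.png')"
```

```text
shift cm [ 0.04 -0.08 -5.43] turn [ 0.  0. -0.]
  shift cm [ 0.04 -0.08 -5.43] turn [ 1.0e-01 -1.0e-01  1.8e+02]
pos [0.4905 0.3708 0.0657] ytool yaw 145.0 q6 -1.98 gap mm 15.0 F [-2.5  4.   2.1] t 5.775
```

View pics/w6.png

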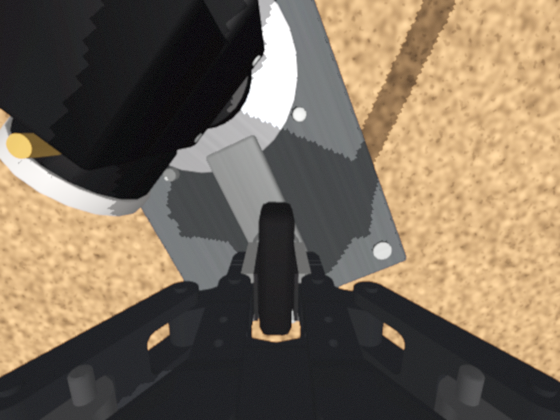

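The wrist view shows the handle still between the pads, turned 64° against the strap. I release it, rise and look at the housing.

Emit:
jog_arm([
  [4,0,0,0,0,0,0],
  [4,0,0,0,0,0,0],
  [4,0,0,-3,0,0,0],
  [8.54,0,0,-5,0,0,0],
  [8.54,0,0,-5,0,0,0],
  [8.54,0,0,0,0,0,0],
  [8.54,0,0,0,0,0,0],
])

```text
clock: 6.7
position: [0.4907, 0.3696, 0.195]
tcp_rot: [-0.462, 0.887, -0.0, -0.0]
wrist_force: [0.4, 0.3, -0.3]
finger_gap: 0.996
```

```bash
python3 -c "
from h import *
plan(.471,.268,.19,81)
t=snap('top');s=snap('scene');w=snap('wrist','w7.png')
a=cv2.resize(t['pixels'][160:235,105:205],(560,420),interpolation=cv2.INTER_CUBIC)
cv2.imwrite('pics/c7.png',np.clip(a*1.8,0,255).astype(np.uint8))
b=cv2.resize(s['pixels'][170:260,340:460],(560,420),interpolation=cv2.INTER_CUBIC)
cv2.imwrite('pics/c8.png',np.clip(b*1.8,0,255).astype(np.uint8))
"
```

```text
shift cm [ 9.45 -4.22  0.51] turn [-0. -0. 64.]
  shift cm [ 9.45 -4.22  0.51] turn [ 1.00e-01 -0.00e+00 -1.16e+02]
pos [0.4907 0.3696 0.195 ] ytool yaw 145.0 q6 -1.98 gap mm 85.1 F [ 0.4  0.3 -0.3] t 6.7
```

View pics/w7.png

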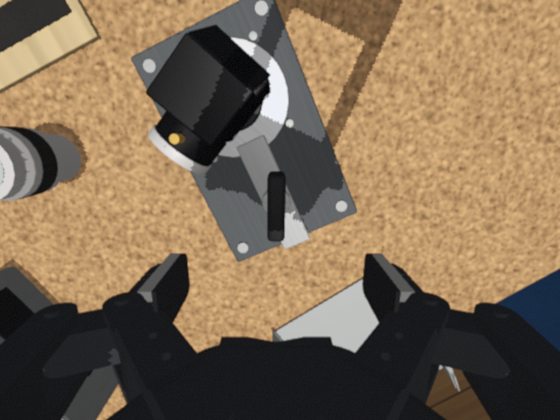

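View pics/c7.png

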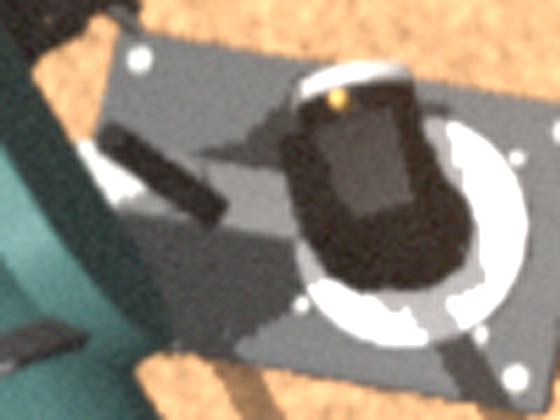

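View pics/c8.png

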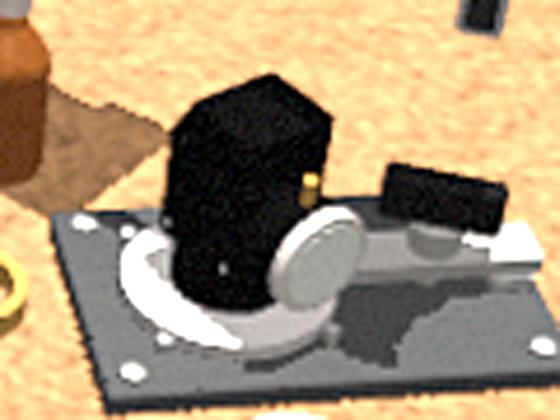

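```bash
python3 -c "
from h import *
w=snap('wrist')
a=cv2.resize(w['pixels'][15:175,130:300],None,fx=4,fy=4,interpolation=cv2.INTER_CUBIC)
a=(255*(np.clip(a/255.,0,1)**0.45)).astype(np.uint8)
cv2.imwrite('pics/c9.png',a)
"
```

```text
(no output)
```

View pics/c9.png

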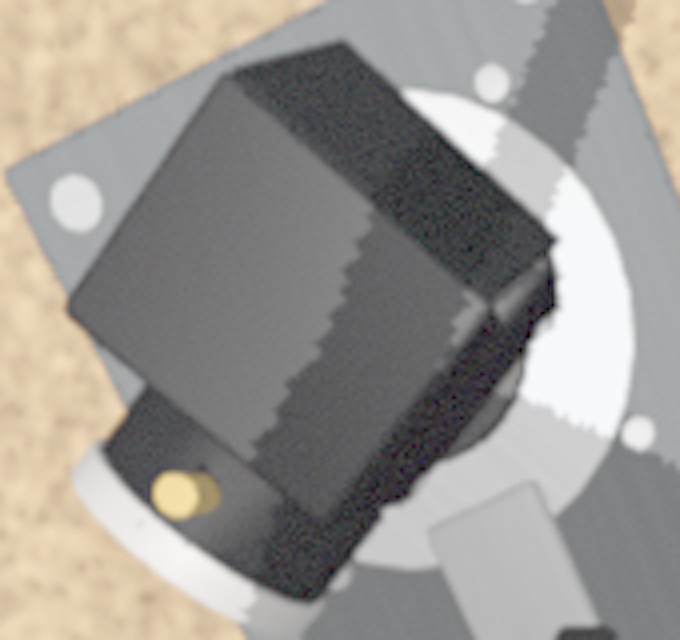

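```bash
python3 -c "
from h import *
w=snap('wrist')
P=[ray(w,130+u/4,15+v/4,.133)[:2] for u,v in [(228,75),(68,305),(318,520),(492,305)]]
P=np.array(P);print(P.round(4))
for i in range(4):
  d=P[(i+1)%4]-P[i];print(np.hypot(*d).round(4),np.degrees(np.arctan2(*d[::-1])).round(1))
a=np.degrees(np.arctan2(*(P[1]-P[0]+P[2]-P[3])[::-1]));th=np.radians(a)
c=P.mean(0)-.0075*np.array([np.cos(th),np.sin(th)]);print('yaw',a,'axis',c)
A=np.array([.471,.268]);print(np.degrees(np.arctan2(.0441-c[1],.6106-c[0])))
plan(c[0],c[1],.17,a+90)
"
```

```text
[[0.4636 0.2414]
 [0.5039 0.2517]
 [0.4925 0.2992]
 [0.4504 0.2891]]
0.0416 14.4
0.0488 103.5
0.0433 -166.5
0.0495 -74.6
yaw 13.90169104584513 axis [0.4703021  0.26852931]
-57.98918649767249
  shift cm [ 9.42 -4.18  2.39] turn [ 0.  -0.2 41.1]
  shift cm [ 9.42 -4.18  2.39] turn [   0.3    0.  -138.9]
pos [0.4901 0.3697 0.1936] ytool yaw 145.0 q6 -1.98 gap mm 85.8 F [-0.5 -0.5 -0.8] t 6.95
```

The block's top corners give port yaw 13.9° and axis (0.470, 0.2685), which agrees with the flange fit. The port needs yaw −58.0°, so the turn is −72°.

Emit:
jog_arm([
  [8.54,3.2,-1.4,0.8,0,0,0],
  [8.54,3.2,-1.4,0.8,0,0,0],
  [8.54,3.02,-1.38,0.8,0,0,0],
  [8.54,0,0,0,0,0,10.3],
  [8.54,0,0,0,0,0,10.3],
  [8.54,0,0,0,0,0,10.3],
  [8.54,0,0,0,0,0,10.2],
  [8.54,0,0,0,0,0,0],
])

```text
clock: 7.95
position: [0.4707, 0.2689, 0.1709]
tcp_rot: [-0.122, 0.993, -0.0, -0.001]
wrist_force: [0.4, -0.4, -0.0]
finger_gap: 0.999
```

Emit:
jog_arm([
  [8.54,0,0,0,0,0,0],
  [8.54,0,0,0,0,0,0],
])

```text
clock: 8.2
position: [0.4709, 0.2691, 0.1714]
tcp_rot: [-0.122, 0.993, -0.0, -0.0]
wrist_force: [0.3, 0.1, -0.2]
finger_gap: 1.0
```

```bash
python3 -c "
from h import *
plan(.4703,.2685,.11,103.9)
snap('wrist','w10.png')"
```

```text
shift cm [ 0.07 -0.04  6.14] turn [-0.  -0.   0.1]
  shift cm [ 0.07 -0.04  6.14] turn [   0.    -0.  -179.9]
pos [0.4709 0.2691 0.1714] ytool yaw 104.0 q6 -1.4 gap mm 85.4 F [ 0.3  0.1 -0.2] t 8.2
```

View pics/w10.png

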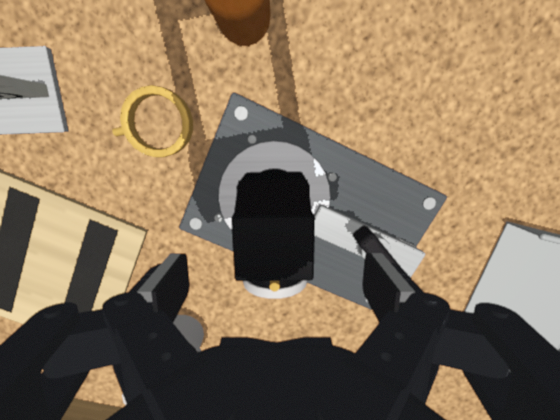

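The wrist view shows the block at (273,245), centred between the fingers and aligned with them. I descend and grip.

Emit:
jog_arm([
  [8.54,0,0,2.5,0,0,0],
  [8.54,0,0,2.4,0,0,0],
  [8.54,0,0,1.2,0,0,0],
  [5,0,0,0,0,0,0],
  [5,0,0,0,0,0,0],
  [5,0,0,0,0,0,0],
  [5,0,0,0,0,0,0],
  [5,0,0,0,0,0,0],
])

```text
clock: 9.25
position: [0.4718, 0.2687, 0.1121]
tcp_rot: [-0.121, 0.993, -0.0, 0.001]
wrist_force: [-0.9, -5.2, 5.2]
finger_gap: 0.598
```

```bash
python3 -c "
from h import *
plan(.4703,.2685,.11,32)"
```

```text
shift cm [0.15 0.02 0.21] turn [ 0.   0.1 71.9]
  shift cm [0.15 0.02 0.21] turn [  -0.2    0.  -108.1]
pos [0.4718 0.2687 0.1121] ytool yaw 103.9 q6 -1.4 gap mm 51.1 F [-0.9 -5.2  5.2] t 9.25
```

Emit:
jog_arm([
  [5,0.1,0,0,0,0,7],
  [5,0,0,0,0,0,8],
  [5,0,0,0,0,0,8],
  [5,0,0,0,0,0,8],
  [5,0,0,0,0,0,8],
  [5,0,0,0,0,0,8],
  [5,0,0,0,0,0,8],
  [5,0,0,0,0,0,8],
])

```text
clock: 10.25
position: [0.4695, 0.2672, 0.1122]
tcp_rot: [0.416, 0.909, -0.002, 0.001]
wrist_force: [-4.6, -8.3, 9.6]
finger_gap: 0.598
```

Emit:
jog_arm([
  [5,0,0,0,0,0,5],
  [5,0,0,0,0,0,4],
  [5,0,0,0,0,0,0],
  [5,0,0,0,0,0,0],
  [5,0,0,0,0,0,0],
])

```text
clock: 10.88
position: [0.4701, 0.2672, 0.1121]
tcp_rot: [0.486, 0.874, -0.001, 0.001]
wrist_force: [-3.5, -8.0, 7.3]
finger_gap: 0.597
```

```bash
python3 -c "
from h import *
plan(.4703,.2685,.11,32)
snap('wrist','w11.png')"
```

```text
shift cm [0.1  0.09 0.21] turn [-0.1  0.2 -0.1]
  shift cm [0.1  0.09 0.21] turn [3.000e-01 1.000e-01 1.799e+02]
pos [0.4701 0.2672 0.1121] ytool yaw 31.9 q6 -0.14 gap mm 50.9 F [-3.5 -8.   7.3] t 10.875
```

View pics/w11.png

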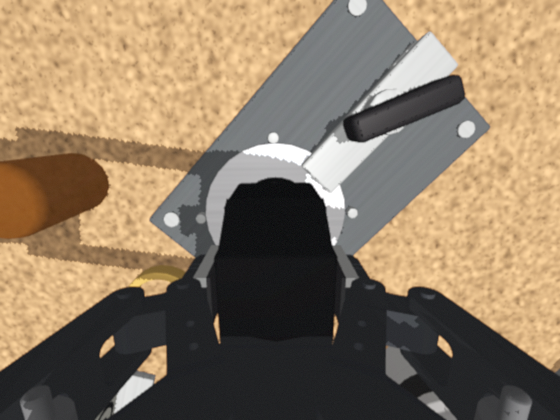

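The housing is at yaw −58.1° by the gripper. I release and rise.

Emit:
jog_arm([
  [8.54,0,0,0,0,0,0],
  [8.54,0,0,0,0,0,0],
  [8.54,0,0,0,0,0,0],
  [8.54,0,0,-2,0,0,0],
  [8.54,0,0,-4,0,0,0],
  [8.54,0,0,-3,0,0,0],
  [8.54,0,0,0,0,0,0],
  [8.54,0,0,0,0,0,0],
])

```text
clock: 11.92
position: [0.4695, 0.2688, 0.1994]
tcp_rot: [0.485, 0.874, -0.001, -0.001]
wrist_force: [-1.5, -0.2, 0.2]
finger_gap: 0.996
```

```bash
python3 -c "
from h import *
plan(.4905,.3705,.12,145)
w=snap('wrist','w12.png')
a=cv2.resize(w['pixels'][100:320,150:380],None,fx=3,fy=3,interpolation=cv2.INTER_CUBIC)
a=(255*(np.clip(a/255.,0,1)**0.45)).astype(np.uint8)
cv2.imwrite('pics/c12.png',a[:600])
"
```

```text
shift cm [7.52 7.17 7.93] turn [-0.000e+00 -1.000e-01 -1.131e+02]
  shift cm [7.52 7.17 7.93] turn [-0.1  0.  66.9]
pos [0.4695 0.2688 0.1994] ytool yaw 31.9 q6 -0.14 gap mm 85.1 F [-1.5 -0.2  0.2] t 11.925
```

View pics/c12.png

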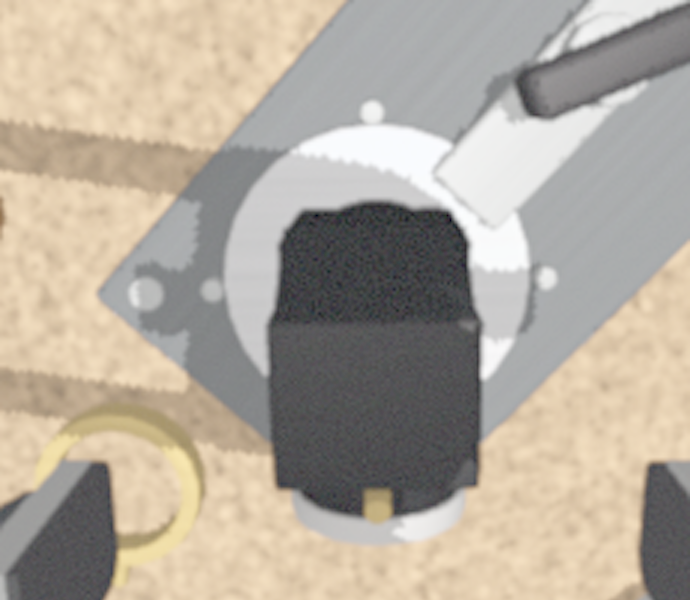

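The block is square in the tool frame, so port yaw is about −58°. Now back to the screw.

Emit:
jog_arm([
  [4.5,3.8,3.6,0,0,0,0],
  [4.5,3.72,3.57,1,0,0,0],
  [4.5,0,0,1,0,0,-10.3],
  [4.5,0,0,1,0,0,-10.3],
  [4.5,0,0,0.5,0,0,-10.3],
  [4.5,0,0,0.5,0,0,-10.3],
  [4.5,0,0,0,0,0,-10.3],
  [4.5,0,0,0,0,0,-10.3],
])

```text
clock: 12.98
position: [0.4902, 0.37, 0.158]
tcp_rot: [-0.035, 0.999, -0.001, -0.002]
wrist_force: [-0.2, 0.2, -0.7]
finger_gap: 0.524
```

Emit:
jog_arm([
  [4.5,0,0,0,0,0,-10.3],
  [4.5,0,0,0,0,0,-10.3],
  [4.5,0,0,0,0,0,-10.3],
  [4.5,0,0,0,0,0,-10.3],
  [4.5,0,0,0,0,0,-10.3],
  [4.5,0,0,0,0,0,0],
  [4.5,0,0,0,0,0,0],
])

```text
clock: 13.85
position: [0.4907, 0.3703, 0.1595]
tcp_rot: [-0.462, 0.887, -0.0, -0.001]
wrist_force: [-0.3, -0.0, 0.0]
finger_gap: 0.526
```

```bash
python3 -c "
from h import *
plan(.4905,.3705,.065,145)
snap('wrist','w13.png')"
```

```text
shift cm [-0.02  0.02  9.45] turn [ 0.  -0.1  0.1]
  shift cm [-0.02  0.02  9.45] turn [ 2.000e-01  1.000e-01 -1.799e+02]
pos [0.4907 0.3703 0.1595] ytool yaw 145.1 q6 -1.98 gap mm 44.9 F [-0.3 -0.   0. ] t 13.85
```

View pics/w13.png

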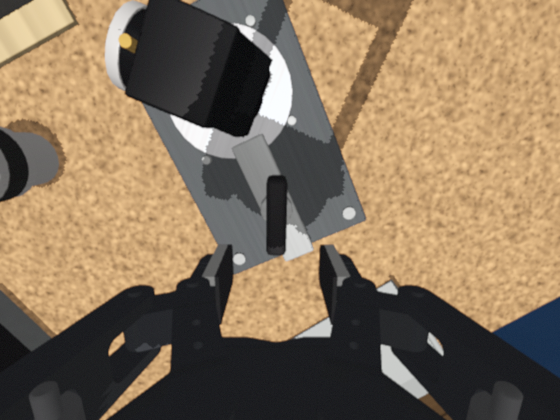

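The handle is centred and parallel between the fingers. I descend, grip and tighten.

Emit:
jog_arm([
  [4.5,0,0,3,0,0,0],
  [4.5,0,0,3,0,0,0],
  [4.5,0,0,2.4,0,0,0],
  [4.5,0,0,1,0,0,0],
  [1,0,0,0,0,0,0],
  [1,0,0,0,0,0,0],
  [1,0,0,0,0,0,0],
  [1,0,0,0,0,0,0],
])

```text
clock: 14.9
position: [0.491, 0.3713, 0.0678]
tcp_rot: [-0.463, 0.886, 0.001, 0.001]
wrist_force: [-3.5, 2.2, 2.6]
finger_gap: 0.174
```

Emit:
jog_arm([
  [1,0,0,0,0,0,0],
  [1,0,0,0.02,0,0,8],
  [1,0,0,0.03,0,0,8],
  [1,0,0,0.03,0,0,8],
  [1,0,0,0.03,0,0,8],
  [1,0,0,0.03,0,0,8],
  [1,0,0,0.03,0,0,8],
  [1,0,0,0.03,0,0,8],
])

```text
clock: 15.9
position: [0.4915, 0.3703, 0.0659]
tcp_rot: [0.008, 1.0, -0.0, 0.001]
wrist_force: [-2.6, 0.3, 4.9]
finger_gap: 0.175
```

```bash
python3 -c "
from h import *
plan(.4905,.3705,.065,81)
print(readout.sense()['moment'])"
```

```text
shift cm [0.1  0.02 0.09] turn [-0.   0.1  8. ]
  shift cm [0.1  0.02 0.09] turn [-1.00e-01 -0.00e+00 -1.72e+02]
pos [0.4915 0.3703 0.0659] ytool yaw 89.0 q6 -1.0 gap mm 14.9 F [-2.6  0.3  4.9] t 15.9
[-0.29190084  0.57417983  0.255943  ]
```

Emit:
jog_arm([
  [1,0,0,0.02,0,0,4],
  [1,0,0,0.02,0,0,4],
  [1,0,0,0,0,0,3],
  [1,0,0,0,0,0,3],
  [1,0,0,0,0,0,0],
  [1,0,0,0,0,0,0],
])

```text
clock: 16.65
position: [0.492, 0.3702, 0.0657]
tcp_rot: [0.126, 0.992, -0.0, 0.001]
wrist_force: [-2.1, -1.1, 5.3]
finger_gap: 0.175
```

```bash
python3 -c "
from h import *
plan(.4905,.3705,.065,81)
print(readout.sense()['moment'])"
```

```text
shift cm [ 0.15 -0.01  0.07] turn [-0.   0.2 -5.5]
  shift cm [ 0.15 -0.01  0.07] turn [3.000e-01 1.000e-01 1.745e+02]
pos [0.492  0.3702 0.0657] ytool yaw 75.5 q6 -0.76 gap mm 14.9 F [-2.1 -1.1  5.3] t 16.65
[-0.35648855  0.37948809  1.2865507 ]
```

The moment rose to 1.29 N m against 0.25 N m of friction, so the screw is on its stop. I release and check.

Emit:
jog_arm([
  [4,0,0,0,0,0,0],
  [4,0,0,0,0,0,0],
  [4,0,0,-3,0,0,0],
  [8.54,0,0,-5,0,0,0],
  [8.54,0,0,-5,0,0,0],
  [8.54,0,0,0,0,0,0],
  [8.54,0,0,0,0,0,0],
])

```text
clock: 17.52
position: [0.4911, 0.3703, 0.1936]
tcp_rot: [0.129, 0.992, -0.0, -0.0]
wrist_force: [-0.3, 0.5, -0.3]
finger_gap: 0.996
```

```bash
python3 -c "
from h import *
plan(.4374,-.2699,.15,90)
w=snap('wrist','w14.png')
"
```

```text
shift cm [-11.17 -63.26   4.39] turn [ -0.   -0.  -14.8]
  shift cm [-11.17 -63.26   4.39] turn [ -0.    0.  165.2]
pos [0.4911 0.3703 0.1936] ytool yaw 75.2 q6 -0.76 gap mm 85.0 F [-0.3  0.5 -0.3] t 17.525
```

View pics/w14.png

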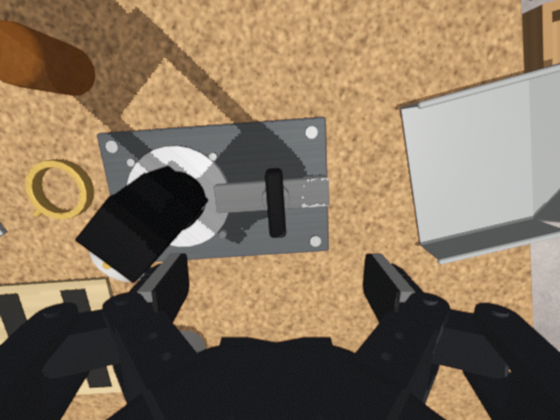

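The screw is back at about perpendicular to the strap and the port faces the pad. Now the slats. I use tool-y near −90° so that joint 6 stays mid-range. First the slat at (0.620, −0.200).

```bash
python3 -c "
from h import *
plan(.6202,-.2,.16,-89.7)"
```

```text
shift cm [-27.11 -51.79   3.3 ] turn [ -0.2   0.2 164.9]
  shift cm [-27.11 -51.79   3.3 ] turn [ -0.1  -0.1 -15.1]
pos [0.4906 0.37   0.1923] ytool yaw 75.2 q6 -0.76 gap mm 85.1 F [ 0.4 -1.  -0.6] t 17.575
```

Emit:
jog_arm([
  [5.5,-2.26,-4.3,0,0,0,0],
  [5.5,-2.26,-4.3,0,0,0,0],
  [5.5,-2.26,-4.3,0,0,0,0],
  [5.5,-2.26,-4.3,0,0,0,0],
  [5.5,-2.26,-4.3,0,0,0,0],
  [5.5,-2.26,-4.3,0,0,0,0],
  [5.5,-2.26,-4.3,0,0,0,0],
  [5.5,-2.26,-4.3,0,0,0,0],
])

```text
clock: 18.58
position: [0.5772, -0.0097, 0.1915]
tcp_rot: [0.129, 0.992, 0.0, -0.002]
wrist_force: [1.3, 0.8, -0.2]
finger_gap: 0.643
```

Emit:
jog_arm([
  [5.5,-2.26,-4.3,1,0,0,0],
  [5.5,-2.26,-4.3,1,0,0,0],
  [5.5,-2.26,-4.3,1,0,0,0],
  [5.5,-2.25,-4.3,0.3,0,0,0],
  [5.5,0,0,0,0,0,10.3],
  [5.5,0,0,0,0,0,10.3],
  [5.5,0,0,0,0,0,10.3],
  [5.5,0,0,0,0,0,10.3],
])

```text
clock: 19.58
position: [0.6203, -0.1973, 0.158]
tcp_rot: [0.472, 0.881, -0.0, -0.003]
wrist_force: [-0.4, 0.2, 0.4]
finger_gap: 0.64
```

Emit:
jog_arm([
  [5.5,0,0,0,0,0,10.3],
  [5.5,0,0,0,0,0,10.3],
  [5.5,0,0,0,0,0,10.3],
  [5.5,0,0,0,0,0,10.3],
  [5.5,0,0,0,0,0,10.3],
  [5.5,0,0,0,0,0,10.3],
  [5.5,0,0,0,0,0,10.3],
  [5.5,0,0,0,0,0,10.3],
])

```text
clock: 20.58
position: [0.6203, -0.1972, 0.1581]
tcp_rot: [0.936, 0.352, -0.002, -0.002]
wrist_force: [0.3, 0.6, -0.7]
finger_gap: 0.642
```

Emit:
jog_arm([
  [5.5,0,0,0,0,0,10.3],
  [5.5,0,0,0,0,0,10.3],
  [5.5,0,0,0,0,0,10.3],
  [5.5,0,0,0,0,0,10.3],
  [5.5,0,0,0,0,0,0],
  [5.5,0,0,0,0,0,0],
])

```text
clock: 21.32
position: [0.6209, -0.1974, 0.1596]
tcp_rot: [1.0, 0.005, -0.001, -0.001]
wrist_force: [-0.4, -0.6, -0.9]
finger_gap: 0.644
```

```bash
python3 -c "
from h import *
plan(.6202,-.2,.019,-89.7)
w=snap('wrist','w15.png')
t=snap('top','t15.png')
"
```

```text
shift cm [-0.04  0.28 14.06] turn [-0.1  0.1  0.2]
  shift cm [-0.04  0.28 14.06] turn [-2.000e-01 -1.000e-01 -1.798e+02]
pos [ 0.6209 -0.1974  0.1596] ytool yaw -89.5 q6 1.17 gap mm 55.0 F [-0.4 -0.6 -0.9] t 21.325
```

View pics/w15.png

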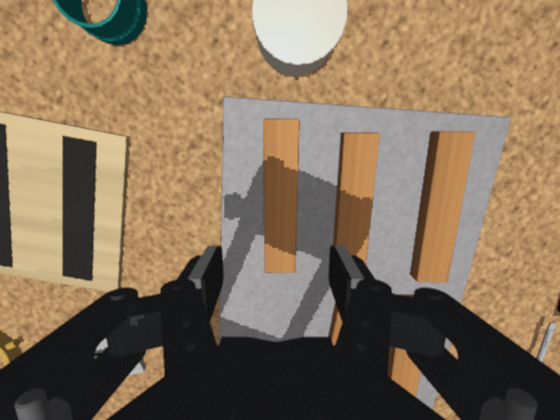

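View pics/t15.png

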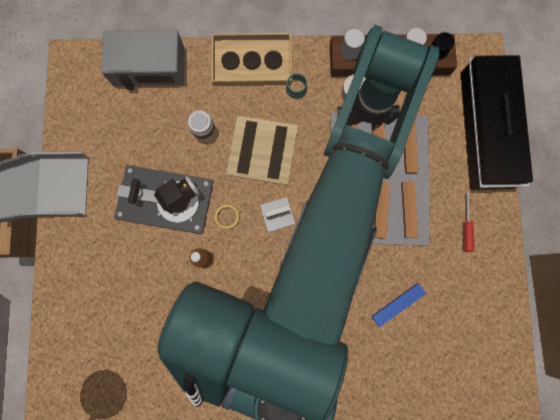

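The wrist view shows the slat at (281,195), offset about 3 mm to +y as computed. The port also looks toward the pad in the top view. I descend, grip and lift.

Emit:
jog_arm([
  [5.5,0,0.25,4.5,0,0,0],
  [5.5,0,0,4.5,0,0,0],
  [5.5,0,0,3,0,0,0],
  [5.5,0,0,1.4,0,0,0],
  [5.5,0,0,0.6,0,0,0],
  [2,0,0,0,0,0,0],
  [2,0,0,0,0,0,0],
  [2,0,0,0,0,0,0],
])

```text
clock: 22.42
position: [0.6226, -0.2005, 0.0231]
tcp_rot: [1.0, 0.004, 0.002, 0.001]
wrist_force: [-0.5, 0.8, 3.8]
finger_gap: 0.357
```

Emit:
jog_arm([
  [2,0,0,0,0,0,0],
  [2,0,0,0,0,0,0],
  [2,0,0,-1,0,0,0],
  [2,0,0,-4,0,0,0],
  [2,0,0,-4,0,0,0],
  [2,0,0,0,0,0,0],
  [2,0,0,0,0,0,0],
])

```text
clock: 23.3
position: [0.6208, -0.1998, 0.1101]
tcp_rot: [1.0, 0.004, -0.001, -0.0]
wrist_force: [0.2, -0.4, -0.7]
finger_gap: 0.354
```

```bash
cat >> h.py <<'E'
C=np.array([.6106,.0441]); a0=np.radians(-10.5); ex=np.array([np.cos(a0),np.sin(a0)]); ey=np.array([-np.sin(a0),np.cos(a0)])
E
python3 -c "
from h import *
p=C-.042*ey; print(p); plan(*p,.023,-100.5)
w=snap('wrist','w16.png')
"
```

```text
[0.60294611 0.00280329]
  shift cm [ -1.63 -20.26   8.73] turn [-0.   0.1 10.9]
  shift cm [ -1.63 -20.26   8.73] turn [-2.000e-01 -1.000e-01 -1.691e+02]
pos [ 0.6208 -0.1998  0.1101] ytool yaw -89.6 q6 1.17 gap mm 30.2 F [ 0.2 -0.4 -0.7] t 23.3
```

View pics/w16.png

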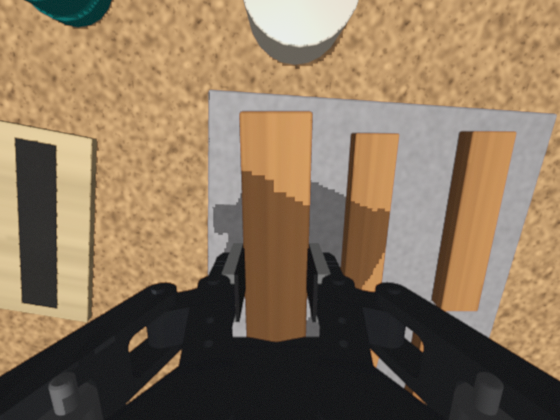

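Slat held at 30 mm gap. Now to the strip on the −y side of the pad.

Emit:
jog_arm([
  [2,-0.3,-4,0,0,0,0],
  [2,-0.3,-4.1,0,0,0,0],
  [2,-0.3,-4.1,0,0,0,0],
  [2,-0.3,-4.1,0,0,0,0],
  [2,-0.2,-3.96,0,0,0,0],
  [2,0,0,0,0,0,5.5],
  [2,0,0,0,0,0,5.4],
  [2,0,0,0,0,0,0],
])

```text
clock: 24.35
position: [0.6048, 0.0028, 0.1089]
tcp_rot: [0.996, -0.091, -0.002, -0.0]
wrist_force: [0.2, -0.2, -1.5]
finger_gap: 0.35
```

Emit:
jog_arm([
  [2,0,0,2,0,0,0],
  [2,0,0,2,0,0,0],
  [2,0,0,1.5,0,0,0],
  [2,0,0,0,0,0,0],
  [2,0,0,0,0,0,0],
])

```text
clock: 24.98
position: [0.6065, 0.0023, 0.0567]
tcp_rot: [0.996, -0.091, 0.0, -0.0]
wrist_force: [1.0, -0.7, -0.3]
finger_gap: 0.353
```

```bash
python3 -c "
from h import *
p=C-.042*ey; plan(*p,.026,-100.5)
w=snap('wrist','w17.png')
"
```

```text
shift cm [-0.36  0.02  3.07] turn [-0.  -0.1  0. ]
  shift cm [-0.36  0.02  3.07] turn [ 1.0e-01 -0.0e+00 -1.8e+02]
pos [0.6065 0.0023 0.0567] ytool yaw -100.5 q6 1.66 gap mm 30.2 F [ 1.  -0.7 -0.3] t 24.975
```

View pics/w17.png

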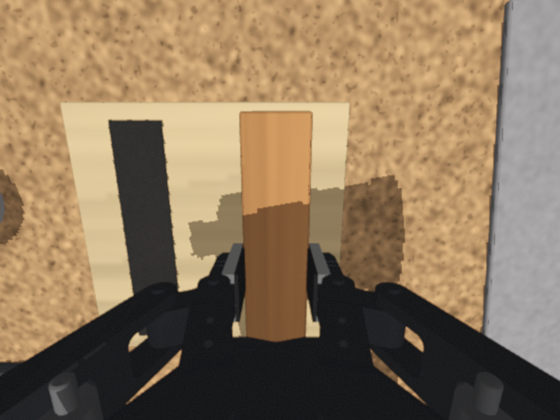

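Emit:
jog_arm([
  [2,-0.2,0,1.5,0,0,0],
  [2,0,0,1,0,0,0],
  [2,0,0,0.5,0,0,0],
  [2,0,0,0,0,0,0],
  [2,0,0,0,0,0,0],
])

```text
clock: 25.65
position: [0.6042, 0.0028, 0.0261]
tcp_rot: [0.996, -0.091, 0.0, -0.0]
wrist_force: [0.1, -0.1, -1.2]
finger_gap: 0.356
```

```bash
python3 -c "
from h import *
p=C-.042*ey; plan(*p,.026,-100.5)
"
```

```text
shift cm [-0.12  0.02  0.01] turn [-0. -0.  0.]
  shift cm [-0.12  0.02  0.01] turn [   0.   -0. -180.]
pos [0.6042 0.0028 0.0261] ytool yaw -100.5 q6 1.66 gap mm 30.4 F [ 0.1 -0.1 -1.2] t 25.65
```

Emit:
jog_arm([
  [2,0,0,0.2,0,0,0],
  [2,0,0,0,0,0,0],
  [5,0,0,0,0,0,0],
  [5,0,0,0,0,0,0],
  [5,0,0,-2,0,0,0],
  [5,0,0,-4,0,0,0],
  [5,0,0,-4,0,0,0],
  [5,0,0,0,0,0,-10.5],
])

```text
clock: 26.65
position: [0.6074, 0.0025, 0.1314]
tcp_rot: [1.0, 0.003, 0.006, 0.001]
wrist_force: [0.0, 0.0, -0.4]
finger_gap: 0.585
```

```bash
python3 -c "
from h import *
plan(.6094,-.2709,.12,-90.2)
w=snap('wrist','w18.png')
"
```

```text
shift cm [ 0.05 27.34  1.17] turn [ 0.1 -0.7  0.5]
  shift cm [ 0.05 27.34  1.17] turn [ 1.100e+00  1.000e-01 -1.795e+02]
pos [0.6074 0.0025 0.1314] ytool yaw -89.7 q6 1.48 gap mm 50.0 F [ 0.   0.  -0.4] t 26.65
```

View pics/w18.png

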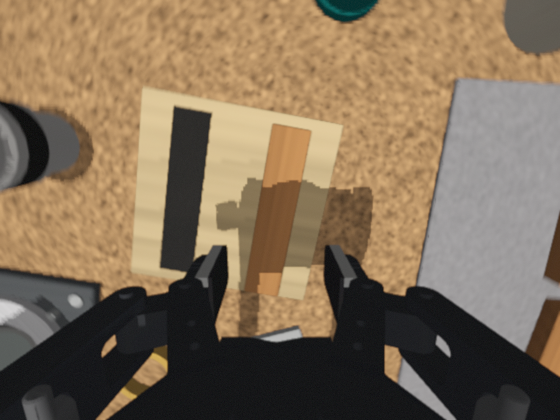

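The slat covers the right strip at (278,210). On to the second slat.

Emit:
jog_arm([
  [5.5,0,4.5,0,0,0,0],
  [5.5,0,4.6,0,0,0,0],
  [5.5,0,4.6,0,0,0,0],
  [5.5,0,4.6,1,0,0,0],
  [5.5,0,4.6,1,0,0,0],
  [5.5,0,4.4,1,0,0,0],
  [5.5,0,0,0,0,0,0],
  [5.5,0,0,0,0,0,0],
])

```text
clock: 27.7
position: [0.6041, -0.2698, 0.0945]
tcp_rot: [1.0, -0.001, 0.0, -0.0]
wrist_force: [-0.1, -0.6, 0.2]
finger_gap: 0.645
```

```bash
cat >> h.py <<'E'
def wslat(zt=.024,f=None):
    w=snap('wrist',f); hsv=cv2.cvtColor(w['pixels'],cv2.COLOR_BGR2HSV)
    m=cv2.inRange(hsv,(5,110,40),(18,255,255)); m=cv2.morphologyEx(m,cv2.MORPH_OPEN,np.ones((5,5)))
    return w,m
E
python3 -c "
from h import *
plan(.6094,-.2709,.022,-90.2)
w=snap('wrist','w19.png')
"
```

```text
shift cm [0.53 0.12 7.25] turn [-0.1 -0.   0.1]
  shift cm [0.53 0.12 7.25] turn [ 0.000e+00 -1.000e-01 -1.799e+02]
pos [ 0.6041 -0.2698  0.0945] ytool yaw -90.1 q6 1.07 gap mm 55.0 F [-0.1 -0.6  0.2] t 27.7
```

View pics/w19.png

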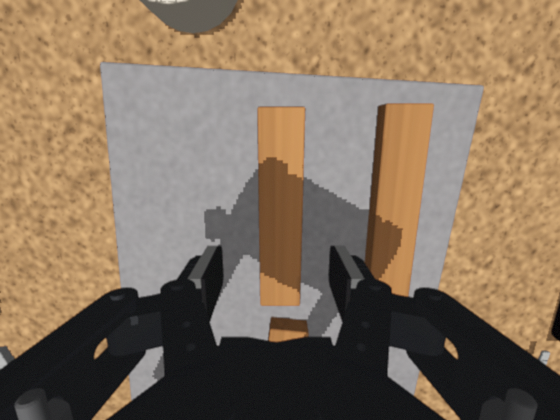

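Emit:
jog_arm([
  [5.5,0.4,0.1,3,0,0,0],
  [5.5,0,0,2.5,0,0,0],
  [5.5,0,0,1.2,0,0,0],
  [5.5,0,0,0.5,0,0,0],
  [2,0,0,0,0,0,0],
  [2,0,0,0,0,0,0],
  [2,0,0,0,0,0,0],
  [2,0,0,0,0,0,0],
])

```text
clock: 28.75
position: [0.609, -0.2716, 0.0238]
tcp_rot: [1.0, 0.0, 0.001, 0.001]
wrist_force: [-0.4, 0.3, 4.9]
finger_gap: 0.355
```

Emit:
jog_arm([
  [2,0,0,0,0,0,0],
  [2,0,0,-1,0,0,0],
  [2,0,0,-4,0,0,0],
  [2,0,0,-4,0,0,0],
  [2,0,0,0,0,0,0],
  [2,0,0,0,0,0,0],
])

```text
clock: 29.5
position: [0.6075, -0.2709, 0.1111]
tcp_rot: [1.0, 0.0, -0.001, -0.001]
wrist_force: [-0.6, 0.5, -1.6]
finger_gap: 0.36
```

```bash
python3 -c "
from h import *
p=C+.042*ey; print(p); plan(*p,.06,-100.5)
"
```

```text
[0.61825389 0.08539671]
  shift cm [  1.09 -35.62   5.14] turn [-0.   0.1 10.5]
  shift cm [  1.09 -35.62   5.14] turn [-2.000e-01 -1.000e-01 -1.695e+02]
pos [ 0.6075 -0.2709  0.1111] ytool yaw -90.0 q6 1.07 gap mm 30.7 F [-0.6  0.5 -1.6] t 29.5
```

Emit:
jog_arm([
  [2,0.14,-4.4,0,0,0,0],
  [2,0.14,-4.5,0,0,0,0],
  [2,0.14,-4.5,0,0,0,0],
  [2,0.14,-4.5,0,0,0,0],
  [2,0.13,-4.5,0,0,0,0],
  [2,0.13,-4.4,0,0,0,0],
  [2,0.13,-4.4,0,0,0,0],
  [2,0.13,-4.4,0,0,0,0],
])

```text
clock: 30.5
position: [0.6172, 0.0861, 0.1092]
tcp_rot: [1.0, 0.0, -0.003, 0.0]
wrist_force: [0.3, 0.1, -1.0]
finger_gap: 0.353
```

Emit:
jog_arm([
  [2,0,0,0,0,0,5.3],
  [2,0,0,2,0,0,5.2],
  [2,0,0,2,0,0,0],
  [2,0,0,1,0,0,0],
  [2,0,0,0,0,0,0],
  [2,0,0,0,0,0,0],
])

```text
clock: 31.25
position: [0.6194, 0.0847, 0.0628]
tcp_rot: [0.996, -0.091, 0.001, -0.0]
wrist_force: [-0.4, -0.8, -0.8]
finger_gap: 0.354
```

```bash
python3 -c "
from h import *
p=C+.042*ey; print(p); plan(*p,.0245,-100.5)
w=snap('wrist','w20.png')
"
```

```text
[0.61825389 0.08539671]
  shift cm [-0.13 -0.05  3.83] turn [-0.  -0.1  0. ]
  shift cm [-0.13 -0.05  3.83] turn [ 1.0e-01 -0.0e+00 -1.8e+02]
pos [0.6194 0.0847 0.0628] ytool yaw -100.5 q6 1.8 gap mm 30.2 F [-0.4 -0.8 -0.8] t 31.25
```

View pics/w20.png

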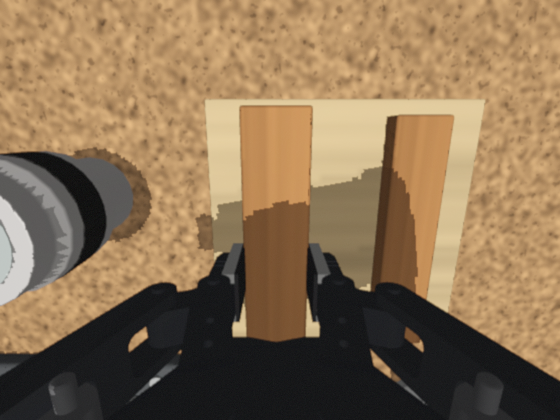

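The held slat is over the second strip and parallel to the first slat. I lower and release.

Emit:
jog_arm([
  [2,-0.1,0,2,0,0,0],
  [2,0,0,1,0,0,0],
  [2,0,0,0.8,0,0,0],
  [2,0,0,0,0,0,0],
  [2,0,0,0,0,0,0],
  [5,0,0,0,0,0,0],
  [5,0,0,0,0,0,0],
  [5,0,0,-2,0,0,0],
])

```text
clock: 32.3
position: [0.6162, 0.0849, 0.0423]
tcp_rot: [0.996, -0.091, -0.003, 0.0]
wrist_force: [0.6, -0.2, 0.4]
finger_gap: 0.587
```

Emit:
jog_arm([
  [5,0,0,-4,0,0,0],
  [5,0,0,-4,0,0,0],
  [5,0,0,0,0,0,-10.5],
  [5,0,0,0,0,0,0],
])

```text
clock: 32.8
position: [0.6186, 0.0851, 0.1263]
tcp_rot: [1.0, -0.001, 0.002, -0.0]
wrist_force: [-0.9, -0.2, -0.6]
finger_gap: 0.585
```

```bash
python3 -c "
from h import *
plan(.6108,-.3552,.07,-90.1)
w=snap('wrist','w21.png')
"
```

```text
shift cm [-0.71 44.03  5.62] turn [-0.  -0.2 -0. ]
  shift cm [-0.71 44.03  5.62] turn [ -0.3   0.  180. ]
pos [0.6186 0.0851 0.1263] ytool yaw -90.1 q6 1.62 gap mm 50.0 F [-0.9 -0.2 -0.6] t 32.8
```

View pics/w21.png

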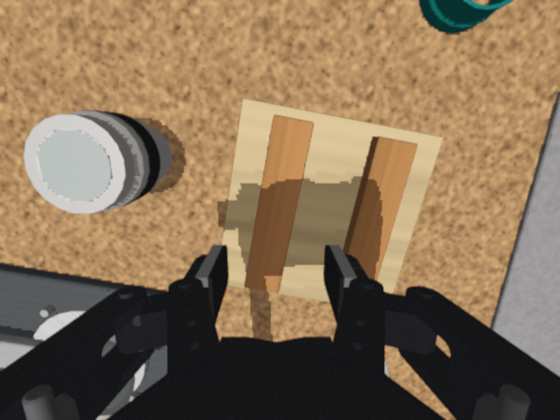

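Both first-layer slats lie on their strips. On to the third slat.

Emit:
jog_arm([
  [5.5,0,5.5,0,0,0,0],
  [5.5,-0.1,5.5,0,0,0,0],
  [5.5,-0.1,5.5,0,0,0,0],
  [5.5,-0.1,5.5,0,0,0,0],
  [5.5,-0.1,5.5,0,0,0,0],
  [5.5,0,5.5,0,0,0,0],
  [5.5,0,5.5,1,0,0,0],
  [5.5,0,5.5,1,0,0,0],
])

```text
clock: 33.85
position: [0.6135, -0.3565, 0.1033]
tcp_rot: [1.0, -0.001, -0.0, -0.0]
wrist_force: [0.9, 0.8, 0.1]
finger_gap: 0.646
```

Emit:
jog_arm([
  [5.5,0,0,1,0,0,0],
  [5.5,0,0,0,0,0,0],
  [5.5,0,0,0,0,0,0],
])

```text
clock: 34.22
position: [0.6143, -0.3535, 0.0943]
tcp_rot: [1.0, 0.0, -0.0, -0.0]
wrist_force: [0.8, 0.8, 0.9]
finger_gap: 0.643
```

```bash
python3 -c "
from h import *
plan(.6108,-.3552,.023,-90.1)
w=snap('wrist','w22.png')
"
```

```text
shift cm [-0.35  0.17  7.13] turn [-0.   0.   0.2]
  shift cm [-0.35  0.17  7.13] turn [-0.000e+00 -1.000e-01 -1.798e+02]
pos [ 0.6143 -0.3535  0.0943] ytool yaw -89.9 q6 0.97 gap mm 54.9 F [0.8 0.8 0.9] t 34.225
```

View pics/w22.png

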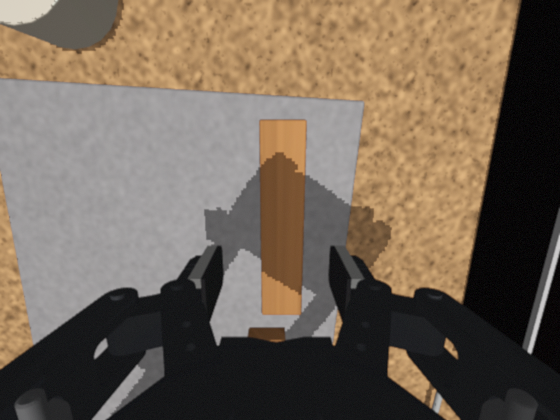

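Emit:
jog_arm([
  [5.5,-0.4,0.17,3,0,0,0],
  [5.5,0,0,2.5,0,0,0],
  [5.5,0,0,1.1,0,0,0],
  [5.5,0,0,0.5,0,0,0],
  [2,0,0,0,0,0,0],
  [2,0,0,0,0,0,0],
  [2,0,0,0,0,0,0],
  [2,0,0,0,0,0,0],
])

```text
clock: 35.28
position: [0.6108, -0.3572, 0.0248]
tcp_rot: [1.0, 0.0, 0.001, 0.001]
wrist_force: [0.3, 0.1, 5.8]
finger_gap: 0.353
```

Emit:
jog_arm([
  [2,0,0,0,0,0,0],
  [2,0,0,-1,0,0,0],
  [2,0,0,-4,0,0,0],
  [2,0,0,-4,0,0,0],
  [2,0,0,-2,0,0,0],
  [2,0,0,0,0,0,0],
  [2,0,0,0,0,0,0],
])

```text
clock: 36.15
position: [0.609, -0.3561, 0.1306]
tcp_rot: [1.0, 0.0, -0.002, -0.001]
wrist_force: [-0.3, 0.9, -2.0]
finger_gap: 0.353
```

```bash
python3 -c "
from h import *
p=C+.042*ex; print(p,C-.042*ex); plan(*p,.1,-10.5)
"
```

```text
[0.65189671 0.03644611] [0.56930329 0.05175389]
  shift cm [  4.3  -39.24   3.14] turn [ -0.3   0.1 -79.5]
  shift cm [  4.3  -39.24   3.14] turn [1.000e-01 3.000e-01 1.005e+02]
pos [ 0.609  -0.3561  0.1306] ytool yaw -90.0 q6 0.96 gap mm 30.2 F [-0.3  0.9 -2. ] t 36.15
```

Emit:
jog_arm([
  [2,0.53,-4.9,0,0,0,0],
  [2,0.54,-4.9,0,0,0,0],
  [2,0.54,-4.9,0,0,0,0],
  [2,0.54,-4.9,0,0,0,0],
  [2,0.54,-4.9,0,0,0,0],
  [2,0.54,-4.9,0,0,0,0],
  [2,0.54,-4.9,0,0,0,0],
  [2,0.53,-4.9,0,0,0,0],
])

```text
clock: 37.15
position: [0.6516, 0.0369, 0.1302]
tcp_rot: [1.0, 0.0, -0.002, -0.0]
wrist_force: [-0.3, -0.1, -0.5]
finger_gap: 0.349
```

Emit:
jog_arm([
  [2,0,0,0,0,0,-10],
  [2,0,0,0,0,0,-10],
  [2,0,0,0,0,0,-10],
  [2,0,0,0,0,0,-10],
  [2,0,0,0,0,0,-10],
  [2,0,0,0,0,0,-10],
  [2,0,0,1,0,0,-10],
  [2,0,0,2,0,0,-9.5],
])

```text
clock: 38.15
position: [0.6523, 0.0353, 0.1012]
tcp_rot: [0.767, 0.642, -0.001, -0.001]
wrist_force: [-0.2, -1.0, -0.2]
finger_gap: 0.357
```

Emit:
jog_arm([
  [2,0,0,1,0,0,0],
  [2,0,0,0,0,0,0],
  [2,0,0,0,0,0,0],
])

```text
clock: 38.52
position: [0.6531, 0.0353, 0.0934]
tcp_rot: [0.769, 0.639, 0.0, 0.0]
wrist_force: [-0.4, 0.7, -1.4]
finger_gap: 0.352
```

```bash
python3 -c "
from h import *
p=C+.042*ex; plan(*p,.0435,-10.5)
w=snap('wrist','w23.png')
"
```

```text
shift cm [ 0.09 -0.14  4.99] turn [ 0.  -0.  -0.1]
  shift cm [ 0.09 -0.14  4.99] turn [ -0.   -0.  179.9]
pos [0.6531 0.0353 0.0934] ytool yaw -10.6 q6 0.15 gap mm 30.1 F [-0.4  0.7 -1.4] t 38.525
```

View pics/w23.png

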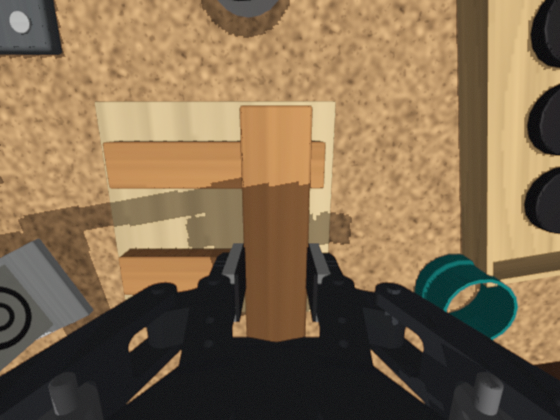

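The slat is crosswise over both first-layer slats. I lower and release.

Emit:
jog_arm([
  [2,0.05,-0.14,2.5,0,0,0],
  [2,0,0,1.5,0,0,0],
  [2,0,0,0.6,0,0,0],
  [2,0,0,0.3,0,0,0],
  [2,0,0,0,0,0,0],
  [2,0,0,0,0,0,0],
])

```text
clock: 39.33
position: [0.6522, 0.036, 0.0449]
tcp_rot: [0.769, 0.639, 0.001, 0.001]
wrist_force: [-0.4, -0.2, -0.7]
finger_gap: 0.352
```

```bash
python3 -c "
from h import *
p=C+.042*ex; plan(*p,.0435,-10.5)
"
```

```text
shift cm [ 0.04 -0.04  0.14] turn [ 0.1 -0.   0. ]
  shift cm [ 0.04 -0.04  0.14] turn [ 0.0e+00  1.0e-01 -1.8e+02]
pos [0.6522 0.036  0.0449] ytool yaw -10.5 q6 0.15 gap mm 30.0 F [-0.4 -0.2 -0.7] t 39.325
```

Emit:
jog_arm([
  [2,0,0,0.15,0,0,0],
  [2,0,0,0,0,0,0],
  [5,0,0,0,0,0,0],
  [5,0,0,0,0,0,0],
  [5,0,0,-2,0,0,0],
  [5,0,0,-4,0,0,0],
  [5,0,0,-2,0,0,0],
  [5,0,0,0,0,0,0],
])

```text
clock: 40.33
position: [0.6532, 0.036, 0.1261]
tcp_rot: [0.769, 0.639, 0.002, 0.002]
wrist_force: [0.1, -0.1, 0.5]
finger_gap: 0.587
```

```bash
python3 -c "
from h import *
plan(.4381,-.3434,.11,-89.5)
w=snap('wrist','w24.png')
"
```

```text
shift cm [-41.23 -14.25   1.48] turn [ 0.2 -0.3 79. ]
  shift cm [-41.23 -14.25   1.48] turn [   0.3    0.3 -101. ]
pos [0.6532 0.036  0.1261] ytool yaw -10.5 q6 0.15 gap mm 50.1 F [ 0.1 -0.1  0.5] t 40.325
```

View pics/w24.png

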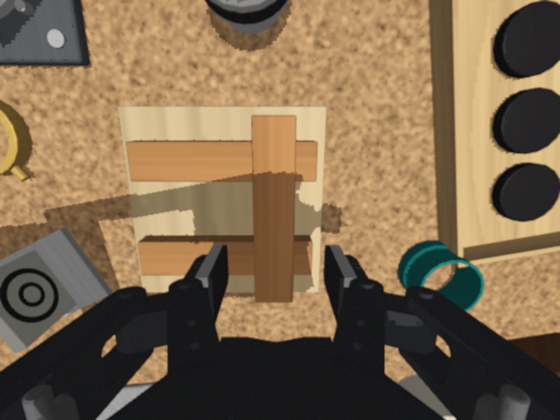

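The third slat lies across the other two near (274,208). The target may have moved, so I will measure it later. On to the fourth slat.

Emit:
jog_arm([
  [5.5,-5,-1.75,0,0,0,0],
  [5.5,-5.2,-1.8,0,0,0,0],
  [5.5,-5.2,-1.8,0,0,0,0],
  [5.5,-5.2,-1.8,0,0,0,0],
  [5.5,-5.2,-1.8,0,0,0,0],
  [5.5,-5.2,-1.8,0,0,0,0],
  [5.5,-5.2,-1.8,0.5,0,0,0],
  [5.5,-5,-1.7,1,0,0,0],
])

```text
clock: 41.38
position: [0.4347, -0.344, 0.1059]
tcp_rot: [0.769, 0.639, -0.0, -0.001]
wrist_force: [1.1, -0.2, 0.1]
finger_gap: 0.644
```

Emit:
jog_arm([
  [5.5,0,0,0,0,0,10],
  [5.5,0,0,0,0,0,10],
  [5.5,0,0,0,0,0,10],
  [5.5,0,0,0,0,0,10],
  [5.5,0,0,0,0,0,10],
  [5.5,0,0,0,0,0,10],
  [5.5,0,0,0.5,0,0,10],
  [5.5,0,0,1,0,0,9],
])

```text
clock: 42.38
position: [0.4358, -0.3424, 0.0907]
tcp_rot: [1.0, 0.002, -0.001, -0.001]
wrist_force: [0.4, 0.6, -0.1]
finger_gap: 0.642
```

Emit:
jog_arm([
  [5.5,0,0,0,0,0,0],
  [5.5,0,0,0,0,0,0],
])

```text
clock: 42.62
position: [0.4361, -0.3427, 0.0918]
tcp_rot: [1.0, 0.006, -0.001, -0.001]
wrist_force: [1.0, -0.7, -0.1]
finger_gap: 0.641
```

```bash
python3 -c "
from h import *
plan(.4381,-.3434,.0235,-89.5)
w=snap('wrist','w25.png');snap('top','t25.png')
"
```

```text
shift cm [0.21 0.08 6.83] turn [-0.1  0.1  0.1]
  shift cm [0.21 0.08 6.83] turn [-1.000e-01 -1.000e-01 -1.799e+02]
pos [ 0.4361 -0.3427  0.0918] ytool yaw -89.4 q6 0.79 gap mm 54.7 F [ 1.  -0.7 -0.1] t 42.625
```

View pics/w25.png

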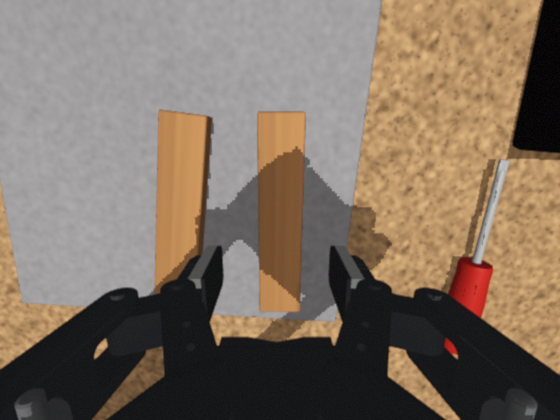

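View pics/t25.png

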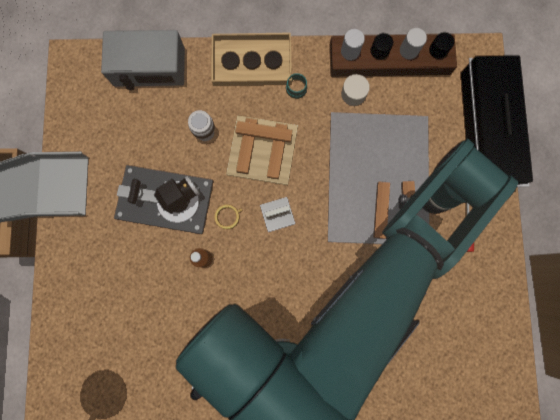

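Emit:
jog_arm([
  [4.8,0.2,0.08,3,0,0,0],
  [4.8,0,0,2.3,0,0,0],
  [4.8,0,0,1,0,0,0],
  [4.8,0,0,0.5,0,0,0],
  [2,0,0,0,0,0,0],
  [2,0,0,0,0,0,0],
  [2,0,0,0,0,0,0],
  [2,0,0,0,0,0,0],
])

```text
clock: 43.72
position: [0.439, -0.3443, 0.0256]
tcp_rot: [1.0, 0.004, 0.001, 0.001]
wrist_force: [0.0, -0.4, 2.9]
finger_gap: 0.352
```

Emit:
jog_arm([
  [2,0,0,0,0,0,0],
  [2,0,0,-1,0,0,0],
  [2,0,0,-4,0,0,0],
  [2,0,0,-4,0,0,0],
  [2,0,0,-2,0,0,0],
  [2,0,0,0,0,0,0],
  [2,0,0,0,0,0,0],
])

```text
clock: 44.6
position: [0.4379, -0.3433, 0.1333]
tcp_rot: [1.0, 0.004, -0.001, -0.001]
wrist_force: [-0.9, 0.1, -0.1]
finger_gap: 0.348
```

```bash
python3 -c "
from h import *
p=C-.042*ex; plan(*p,.1,-10.5)
"
```

```text
shift cm [ 13.5  -39.38   3.38] turn [ -0.2   0.  -79. ]
  shift cm [ 13.5  -39.38   3.38] turn [  0.    0.2 101. ]
pos [ 0.4379 -0.3433  0.1333] ytool yaw -89.5 q6 0.8 gap mm 29.8 F [-0.9  0.1 -0.1] t 44.6
```

Emit:
jog_arm([
  [2,1.7,-4.9,0,0,0,0],
  [2,1.7,-4.95,0,0,0,0],
  [2,1.7,-4.95,0,0,0,0],
  [2,1.7,-4.95,0,0,0,0],
  [2,1.7,-4.95,0,0,0,0],
  [2,1.7,-4.95,0,0,0,0],
  [2,1.65,-4.9,0,0,0,0],
  [2,1.65,-4.8,0,0,0,0],
])

```text
clock: 45.6
position: [0.5692, 0.0525, 0.1324]
tcp_rot: [1.0, 0.004, -0.002, 0.0]
wrist_force: [0.1, -0.8, -0.1]
finger_gap: 0.357
```

Emit:
jog_arm([
  [2,0,0,0,0,0,-10],
  [2,0,0,0,0,0,-10],
  [2,0,0,0,0,0,-10],
  [2,0,0,0,0,0,-10],
  [2,0,0,0,0,0,-10],
  [2,0,0,0,0,0,-10],
  [2,0,0,1,0,0,-10],
  [2,0,0,2,0,0,-9],
])

```text
clock: 46.6
position: [0.5696, 0.0508, 0.1032]
tcp_rot: [0.767, 0.642, -0.0, -0.0]
wrist_force: [0.1, 0.8, -0.3]
finger_gap: 0.353
```

Emit:
jog_arm([
  [2,0,0,0.5,0,0,0],
  [2,0,0,0,0,0,0],
  [2,0,0,0,0,0,0],
])

```text
clock: 46.98
position: [0.5703, 0.0508, 0.1002]
tcp_rot: [0.769, 0.639, 0.0, 0.0]
wrist_force: [-0.6, 0.5, -1.0]
finger_gap: 0.349
```

```bash
python3 -c "
from h import *
p=C-.042*ex; plan(*p,.0455,-10.5)
w=snap('wrist','w26.png')
"
```

```text
shift cm [ 0.08 -0.12  5.47] turn [ 0.  -0.  -0.1]
  shift cm [ 0.08 -0.12  5.47] turn [-0.000e+00 -1.000e-01  1.799e+02]
pos [0.5703 0.0508 0.1002] ytool yaw -10.6 q6 0.17 gap mm 29.8 F [-0.6  0.5 -1. ] t 46.975
```

View pics/w26.png

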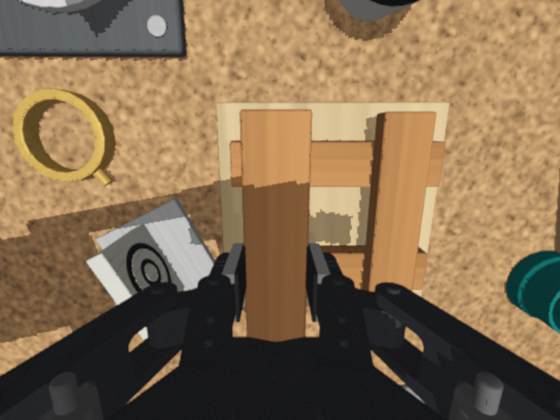

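Emit:
jog_arm([
  [2,0.08,-0.12,2.5,0,0,0],
  [2,0,0,1.7,0,0,0],
  [2,0,0,0.8,0,0,0],
  [2,0,0,0.4,0,0,0],
  [2,0,0,0,0,0,0],
  [2,0,0,0,0,0,0],
])

```text
clock: 47.78
position: [0.5695, 0.0518, 0.0464]
tcp_rot: [0.769, 0.639, 0.001, 0.0]
wrist_force: [-0.6, 0.8, 0.5]
finger_gap: 0.355
```

```bash
python3 -c "
from h import *
p=C-.042*ex; plan(*p,.0455,-10.5)
"
```

```text
shift cm [-0.01 -0.02  0.09] turn [ 0.1 -0.   0. ]
  shift cm [-0.01 -0.02  0.09] turn [ 0.0e+00  1.0e-01 -1.8e+02]
pos [0.5695 0.0518 0.0464] ytool yaw -10.5 q6 0.17 gap mm 30.3 F [-0.6  0.8  0.5] t 47.775
```

Emit:
jog_arm([
  [2,0,0,0.15,0,0,0],
  [2,0,0,0,0,0,0],
  [5,0,0,0,0,0,0],
  [5,0,0,0,0,0,0],
  [5,0,0,-2,0,0,0],
  [5,0,0,-4,0,0,0],
  [5,0,0,-2,0,0,0],
  [5,0,0,0,0,0,0],
])

```text
clock: 48.78
position: [0.5702, 0.0518, 0.1261]
tcp_rot: [0.769, 0.639, 0.002, 0.001]
wrist_force: [0.5, -0.1, -0.1]
finger_gap: 0.587
```

```bash
python3 -c "
from h import *
plan(.4374,-.2699,.11,-96.8)
w=snap('wrist','w27.png')
"
```

```text
shift cm [-34.05  -7.21   1.55] turn [ 0.2 -0.2 86.3]
  shift cm [-34.05  -7.21   1.55] turn [  0.2   0.2 -93.7]
pos [0.5702 0.0518 0.1261] ytool yaw -10.5 q6 0.17 gap mm 50.2 F [ 0.5 -0.1 -0.1] t 48.775
```

View pics/w27.png

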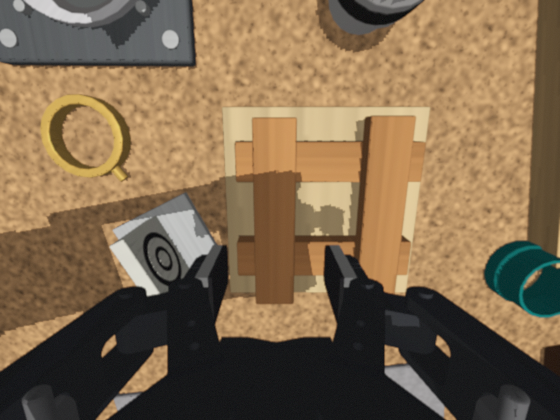

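The second layer is two parallel slats across the first. Now the fifth slat.

Emit:
jog_arm([
  [5,-4.8,-1,0,0,0,0],
  [5,-4.9,-1,0,0,0,0],
  [5,-4.9,-1,0,0,0,0],
  [5,-4.9,-1.1,0,0,0,0],
  [5,-4.9,-1.1,0,0,0,0],
  [5,-4.9,-1,0.5,0,0,0],
  [5,-4.75,-1,1,0,0,0],
  [5,0,0,0,0,0,9.3],
])

```text
clock: 49.82
position: [0.4332, -0.2717, 0.1058]
tcp_rot: [0.821, 0.571, -0.001, -0.003]
wrist_force: [0.3, 1.0, 0.3]
finger_gap: 0.584
```

Emit:
jog_arm([
  [5,0,0,0,0,0,10],
  [5,0,0,0,0,0,10],
  [5,0,0,0,0,0,10],
  [5,0,0,0,0,0,10],
  [5,0,0,0,0,0,10],
  [5,0,0,0,0,0,10],
  [5,0,0,0.5,0,0,10],
  [5,0,0,1,0,0,7],
])

```text
clock: 50.82
position: [0.4354, -0.2693, 0.0922]
tcp_rot: [0.998, -0.061, -0.001, -0.001]
wrist_force: [-0.2, -0.3, -0.1]
finger_gap: 0.585
```

Emit:
jog_arm([
  [5,0,0,0,0,0,0],
  [5,0,0,0,0,0,0],
])

```text
clock: 51.08
position: [0.4357, -0.2696, 0.0933]
tcp_rot: [0.998, -0.058, -0.001, -0.001]
wrist_force: [-0.2, 0.2, -0.2]
finger_gap: 0.586
```

```bash
python3 -c "
from h import *
plan(.4374,-.2699,.0235,-96.8)
w=snap('wrist','w28.png')
"
```

```text
shift cm [0.18 0.02 6.98] turn [-0.1  0.1  0.1]
  shift cm [0.18 0.02 6.98] turn [-1.000e-01 -1.000e-01 -1.799e+02]
pos [ 0.4357 -0.2696  0.0933] ytool yaw -96.7 q6 1.02 gap mm 50.0 F [-0.2  0.2 -0.2] t 51.075
```

View pics/w28.png

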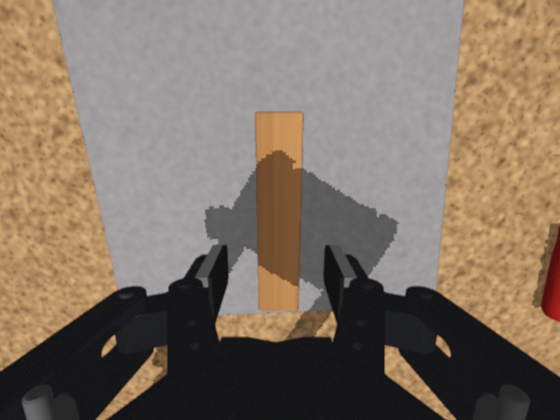

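Emit:
jog_arm([
  [5,0.18,0,3,0,0,0],
  [5,0,0,2.4,0,0,0],
  [5,0,0,1,0,0,0],
  [5,0,0,0.5,0,0,0],
  [2,0,0,0,0,0,0],
  [2,0,0,0,0,0,0],
  [2,0,0,0,0,0,0],
  [2,0,0,0,0,0,0],
])

```text
clock: 52.12
position: [0.4386, -0.2705, 0.0262]
tcp_rot: [0.998, -0.059, 0.001, 0.001]
wrist_force: [0.3, -0.8, 3.5]
finger_gap: 0.353
```

Emit:
jog_arm([
  [2,0,0,0,0,0,0],
  [2,0,0,-1,0,0,0],
  [2,0,0,-4,0,0,0],
  [2,0,0,-4,0,0,0],
  [2,0,0,-3,0,0,0],
  [2,0,0,0,0,0,0],
  [2,0,0,0,0,0,0],
])

```text
clock: 53.0
position: [0.4372, -0.2695, 0.1438]
tcp_rot: [0.998, -0.059, -0.001, -0.001]
wrist_force: [0.4, 1.1, -0.6]
finger_gap: 0.353
```

```bash
python3 -c "
from h import *
plan(*C,.1,-100.5)
"
```

```text
shift cm [ 13.52 -33.19   4.4 ] turn [-0.1  0.1  3.7]
  shift cm [ 13.52 -33.19   4.4 ] turn [-2.000e-01 -1.000e-01 -1.763e+02]
pos [ 0.4372 -0.2695  0.1438] ytool yaw -96.8 q6 1.03 gap mm 30.2 F [ 0.4  1.1 -0.6] t 53.0
```

Emit:
jog_arm([
  [2,1.9,-4.7,0,0,0,0],
  [2,1.95,-4.75,0,0,0,0],
  [2,1.95,-4.75,0,0,0,0],
  [2,1.95,-4.75,0,0,0,0],
  [2,1.95,-4.75,0,0,0,0],
  [2,1.95,-4.75,1,0,0,0],
  [2,1.87,-4.74,2,0,0,0],
  [2,0,0,1,0,0,3.7],
])

```text
clock: 54.0
position: [0.6103, 0.0471, 0.1005]
tcp_rot: [0.996, -0.09, -0.003, -0.0]
wrist_force: [-0.6, -1.3, -1.9]
finger_gap: 0.35
```

Emit:
jog_arm([
  [2,0,0,0,0,0,0],
  [2,0,0,0,0,0,0],
])

```text
clock: 54.25
position: [0.6109, 0.043, 0.1044]
tcp_rot: [0.996, -0.091, -0.001, 0.0]
wrist_force: [-0.5, 0.5, 0.0]
finger_gap: 0.354
```

```bash
python3 -c "
from h import *
plan(*C,.064,-100.5)
w=snap('wrist','w29.png')
"
```

```text
shift cm [-0.04 -0.1   4.04] turn [0.  0.1 0. ]
  shift cm [-0.04 -0.1   4.04] turn [-1.0e-01  0.0e+00 -1.8e+02]
pos [0.6109 0.043  0.1044] ytool yaw -100.5 q6 1.73 gap mm 30.3 F [-0.5  0.5  0. ] t 54.25
```

View pics/w29.png

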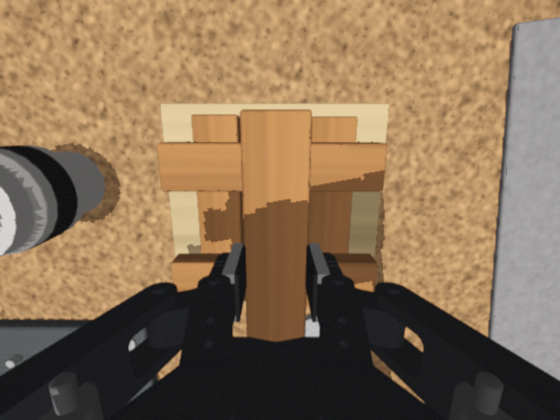

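The slat is centred and parallel above the crib. I lower and release.

Emit:
jog_arm([
  [2,0,-0.1,2,0,0,0],
  [2,0,0,1,0,0,0],
  [2,0,0,0.6,0,0,0],
  [2,0,0,0.4,0,0,0],
  [2,0,0,0,0,0,0],
  [2,0,0,0,0,0,0],
])

```text
clock: 55.05
position: [0.612, 0.0445, 0.0657]
tcp_rot: [0.996, -0.091, 0.0, -0.0]
wrist_force: [0.6, -0.1, -0.6]
finger_gap: 0.352
```

Emit:
jog_arm([
  [2,0,0,0.1,0,0,0],
  [2,0,0,0,0,0,0],
  [5,0,0,0,0,0,0],
  [5,0,0,0,0,0,0],
  [5,0,0,-2,0,0,0],
  [5,0,0,-4,0,0,0],
  [5,0,0,-2,0,0,0],
  [5,0,0,0,0,0,0],
])

```text
clock: 56.05
position: [0.6135, 0.0445, 0.1485]
tcp_rot: [0.996, -0.091, 0.004, -0.0]
wrist_force: [-0.0, 1.0, 0.1]
finger_gap: 0.589
```

```bash
python3 -c "
from h import *
plan(*C,.064,-100.5)
w=snap('wrist','w30.png')
s=snap('scene','s30.png')
"
```

```text
shift cm [-0.34  0.1   8.45] turn [-0.1 -0.4  0. ]
  shift cm [-0.34  0.1   8.45] turn [ 7.0e-01 -1.0e-01 -1.8e+02]
pos [0.6135 0.0445 0.1485] ytool yaw -100.5 q6 1.73 gap mm 50.3 F [-0.   1.   0.1] t 56.05
```

View pics/w30.png

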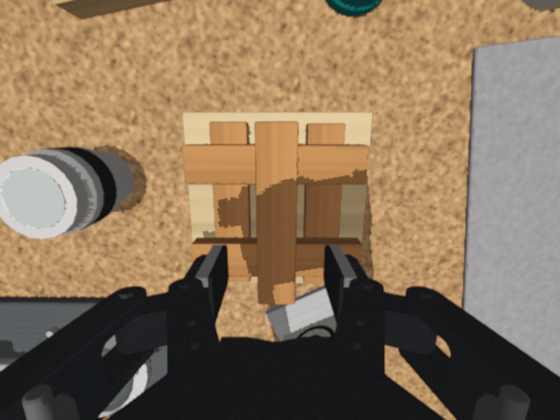

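View pics/s30.png

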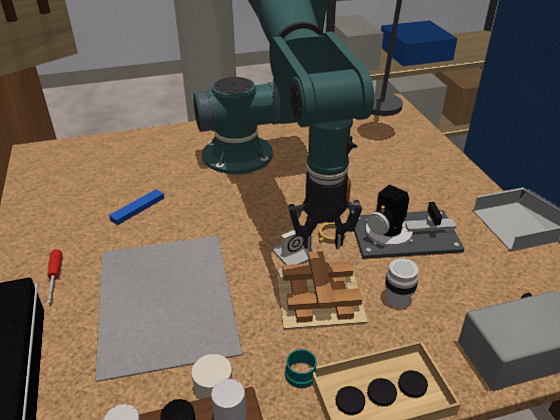

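The crib is complete. The target was knocked toward the crib and is now near (288,240) in the scene view. I back off sideways to measure it from the top.

Emit:
jog_arm([
  [8.54,0,0,-5,0,0,0],
  [8.54,0,5,0,0,0,0],
  [8.54,0,5,0,0,0,0],
  [8.54,0,5,0,0,0,0],
  [8.54,0,5,0,0,0,0],
  [8.54,0,5,0,0,0,0],
  [8.54,0,0,0,0,0,0],
])

```text
clock: 57.02
position: [0.5644, -0.2045, 0.1921]
tcp_rot: [0.996, -0.094, -0.002, -0.0]
wrist_force: [0.5, 1.2, 0.5]
finger_gap: 1.001
```

```bash
python3 -c "
from h import *
t=snap('top','t31.png')
a=cv2.resize(t['pixels'][110:240,180:320],None,fx=4.4,fy=4.4,interpolation=cv2.INTER_CUBIC);cv2.imwrite('pics/c31.png',a)
hsv=cv2.cvtColor(t['pixels'],cv2.COLOR_BGR2HSV)
w=cv2.inRange(hsv,(0,0,110),(180,60,255))
for c in conts(w,235,310,180,240,80): print(rect(t,c,.008),cv2.contourArea(c))
"
```

```text
(array([0.4674, 0.0322]), array([0.076, 0.077]), 16.3) 762.0
```

View pics/c31.png

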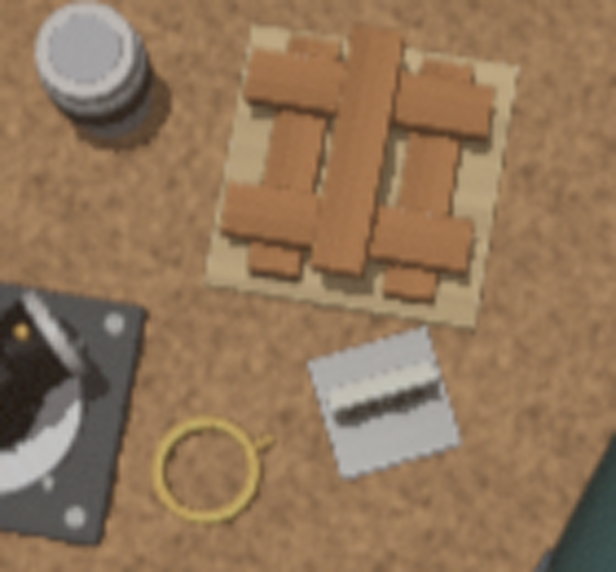

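The target was knocked to (0.467, 0.032) with its plate normal at 16.3°. I grip the plate across its thickness, tool-y at 16.3°.

```bash
python3 -c "
from h import *
plan(.4674,.0322,.13,16.3)
"
```

```text
shift cm [-13.92 -21.25   6.3 ] turn [  -0.2    0.  -117. ]
  shift cm [-13.92 -21.25   6.3 ] turn [ 0.   0.2 63. ]
pos [ 0.565  -0.2026  0.1923] ytool yaw -100.7 q6 1.32 gap mm 85.4 F [ 0.3  0.5 -0.2] t 57.075
```

Emit:
jog_arm([
  [5,-2.3,-3.5,0,0,0,0],
  [5,-2.3,-3.6,0,0,0,0],
  [5,-2.35,-3.6,0,0,0,0],
  [5,-2.35,-3.55,0,0,0,0],
  [5,-2.3,-3.5,0,0,0,0],
  [5,-2.32,-3.5,0,0,0,0],
  [5,0,0,1,0,0,-10],
  [5,0,0,1,0,0,-10],
])

```text
clock: 58.08
position: [0.467, 0.0351, 0.1734]
tcp_rot: [0.996, 0.088, -0.0, -0.0]
wrist_force: [-0.1, -0.5, -0.5]
finger_gap: 0.588
```

Emit:
jog_arm([
  [5,0,0,1,0,0,-10],
  [5,0,0,1,0,0,-10],
  [5,0,0,1,0,0,-10],
  [5,0,0,1,0,0,-10],
  [5,0,0,0,0,0,-10],
  [5,0,0,0,0,0,-10],
  [5,0,0,0,0,0,-10],
  [5,0,0,0,0,0,-10],
])

```text
clock: 59.08
position: [0.4671, 0.0344, 0.1333]
tcp_rot: [0.707, 0.707, -0.0, -0.001]
wrist_force: [1.2, 0.1, 0.1]
finger_gap: 0.586
```

Emit:
jog_arm([
  [5,0,0,0,0,0,-10],
  [5,0,0,0,0,0,-7],
  [5,0,0,0,0,0,0],
  [5,0,0,0,0,0,0],
])

```text
clock: 59.58
position: [0.4675, 0.0336, 0.1338]
tcp_rot: [0.599, 0.801, -0.0, -0.0]
wrist_force: [0.3, -0.2, 0.7]
finger_gap: 0.586
```

```bash
python3 -c "
from h import *
plan(.4674,.0322,.042,16.3)
snap('wrist','w32.png')
"
```

```text
shift cm [-0.14 -0.05  9.18] turn [-0.  -0.   0.2]
  shift cm [-0.14 -0.05  9.18] turn [ 0.000e+00 -1.000e-01 -1.798e+02]
pos [0.4675 0.0336 0.1338] ytool yaw 16.5 q6 -0.34 gap mm 50.1 F [ 0.3 -0.2  0.7] t 59.575
```

View pics/w32.png

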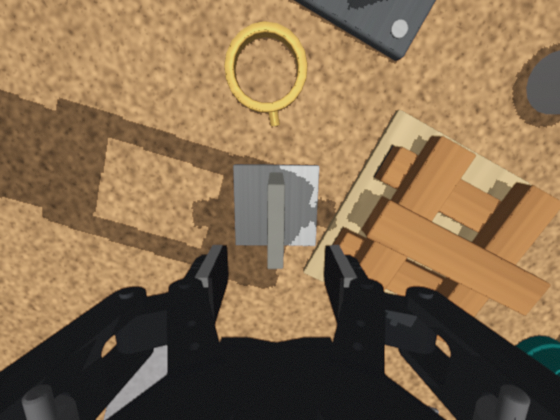

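The target plate is centred between the fingers at (276,220) and parallel to them. I narrow the jaws to clear the crib and descend.

Emit:
jog_arm([
  [3.5,-0.1,-0.05,2,0,0,0],
  [3.5,0,0,2.5,0,0,0],
  [3.5,0,0,2.5,0,0,0],
  [3.5,0,0,1.5,0,0,0],
  [3.5,0,0,0.6,0,0,0],
  [0.5,0,0,0,0,0,0],
  [0.5,0,0,0,0,0,0],
  [0.5,0,0,0,0,0,0],
])

```text
clock: 60.62
position: [0.4682, 0.0318, 0.0439]
tcp_rot: [0.598, 0.801, 0.0, 0.001]
wrist_force: [0.6, -0.2, -1.9]
finger_gap: 0.131
```

Emit:
jog_arm([
  [0.5,0,0,0,0,0,0],
  [0.5,0,0,0,0,0,0],
  [0.5,0,0,0,0,0,0],
])

```text
clock: 61.0
position: [0.4682, 0.0318, 0.0438]
tcp_rot: [0.598, 0.801, 0.0, 0.0]
wrist_force: [-0.3, -0.3, 1.9]
finger_gap: 0.135
```

```bash
python3 -c "
from h import *
plan(.4674,.0322,.042,16.3)
"
```

```text
shift cm [ 0.06 -0.07  0.18] turn [0.1 0.  0.2]
  shift cm [ 0.06 -0.07  0.18] turn [-0.000e+00  1.000e-01 -1.798e+02]
pos [0.4682 0.0318 0.0438] ytool yaw 16.5 q6 -0.34 gap mm 11.5 F [-0.3 -0.3  1.9] t 61.0
```

Held at 11.5 mm gap. I lift.

Emit:
jog_arm([
  [0.5,0,0,-1,0,0,0],
  [0.5,0,0,-3,0,0,0],
  [0.5,0,0,-4,0,0,0],
  [0.5,0,0,-4,0,0,0],
  [0.5,0,0,0,0,0,0],
  [0.5,0,0,0,0,0,0],
])

```text
clock: 61.75
position: [0.4667, 0.0319, 0.1615]
tcp_rot: [0.598, 0.801, -0.001, -0.001]
wrist_force: [-0.3, -0.6, -3.3]
finger_gap: 0.137
```

```bash
python3 -c "
from h import *
plan(*C,.13,-58)
snap('scene','s33.png')
"
```

```text
shift cm [-2.93 14.16  3.11] turn [-0.2  0.  74.5]
  shift cm [-2.93 14.16  3.11] turn [-1.000e-01 -2.000e-01 -1.055e+02]
pos [0.4667 0.0319 0.1615] ytool yaw 16.5 q6 -0.34 gap mm 11.7 F [-0.3 -0.6 -3.3] t 61.75
```

View pics/s33.png

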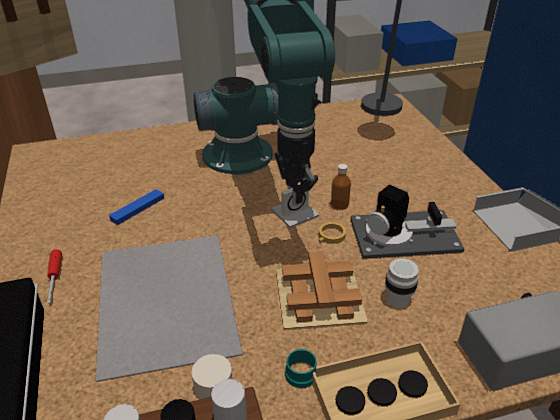

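The target is held upright. I move it over the crib and turn it to the port direction.

Emit:
jog_arm([
  [0.5,-0.6,2.8,0,0,0,0],
  [0.5,-0.6,3.8,0,0,0,0],
  [0.5,-0.9,3.8,0,0,0,0],
  [0.5,-0.83,3.76,0,0,0,0],
  [0.5,0,0,0,0,0,9],
  [0.5,0,0,0,0,0,9.5],
  [0.5,0,0,0,0,0,9.5],
  [0.5,0,0,0,0,0,9.5],
])

```text
clock: 62.8
position: [0.6104, 0.044, 0.1597]
tcp_rot: [0.826, 0.564, -0.002, -0.002]
wrist_force: [-0.6, -0.1, -3.0]
finger_gap: 0.129
```

Emit:
jog_arm([
  [0.5,0,0,0,0,0,9.5],
  [0.5,0,0,0,0,0,9.5],
  [0.5,0,0,0,0,0,9],
  [0.5,0,0,0,0,0,9],
  [0.5,0,0,1.5,0,0,0],
  [0.5,0,0,1.5,0,0,0],
  [0.5,0,0,0,0,0,0],
  [0.5,0,0,0,0,0,0],
])

```text
clock: 63.8
position: [0.6117, 0.044, 0.1327]
tcp_rot: [0.961, 0.276, -0.0, -0.0]
wrist_force: [0.3, 0.2, -2.4]
finger_gap: 0.135
```

```bash
python3 -c "
from h import *
plan(*C,.106,-58)
t=snap('top','t34.png');s=snap('scene','s34.png');snap('wrist','w34.png')
cv2.imwrite('pics/c34.png',cv2.resize(s['pixels'][200:340,250:410],None,fx=4,fy=4))
"
```

```text
shift cm [-0.09 -0.07  2.67] turn [-0.  0.  0.]
  shift cm [-0.09 -0.07  2.67] turn [-1.0e-01 -0.0e+00 -1.8e+02]
pos [0.6117 0.044  0.1327] ytool yaw -58.0 q6 0.99 gap mm 11.5 F [ 0.3  0.2 -2.4] t 63.8
```

View pics/c34.png

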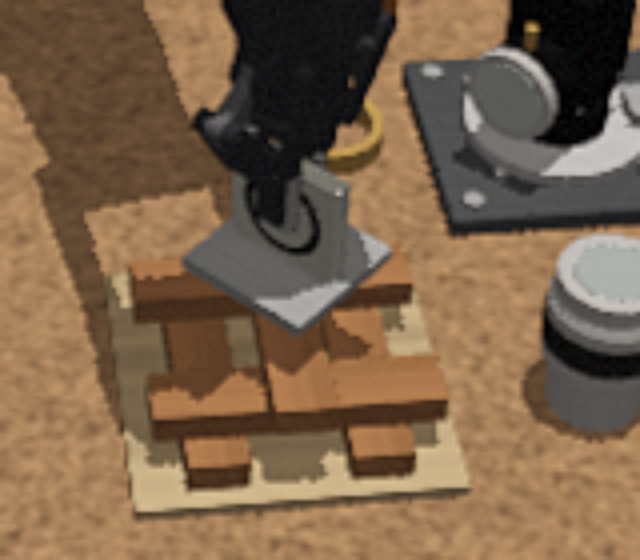

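View pics/w34.png

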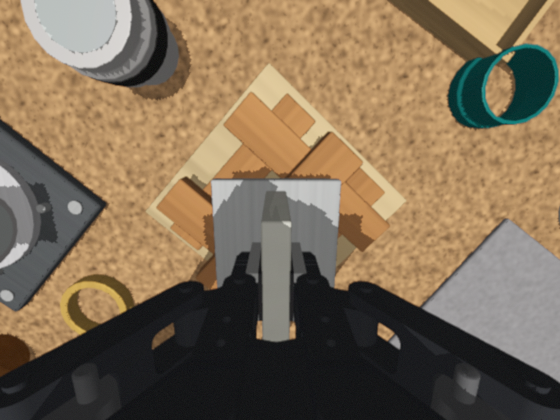

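The target hangs upright over the crib, square to the port. I lower it gently.

Emit:
jog_arm([
  [0.5,-0.1,-0.05,1.2,0,0,0],
  [0.5,0,0,0.7,0,0,0],
  [0.5,0,0,0.4,0,0,0],
  [0.5,0,0,0.2,0,0,0],
  [0.5,0,0,0,0,0,0],
  [0.5,0,0,0,0,0,0],
])

```text
clock: 64.7
position: [0.611, 0.0438, 0.1086]
tcp_rot: [0.961, 0.276, 0.0, 0.0]
wrist_force: [-0.4, 0.3, -2.1]
finger_gap: 0.132
```

```bash
python3 -c "
from h import *
plan(*C,.106,-58)
s=snap('scene')
cv2.imwrite('pics/c35.png',cv2.resize(s['pixels'][200:340,250:410],None,fx=4,fy=4))
"
```

```text
shift cm [-0.02 -0.04  0.26] turn [ 0. -0.  0.]
  shift cm [-0.02 -0.04  0.26] turn [ 1.0e-01  0.0e+00 -1.8e+02]
pos [0.611  0.0438 0.1086] ytool yaw -58.0 q6 0.99 gap mm 11.3 F [-0.4  0.3 -2.1] t 64.7
```

View pics/c35.png

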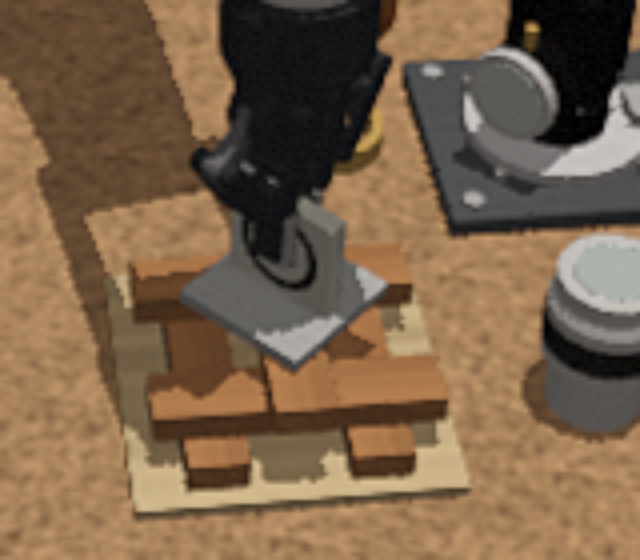

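Emit:
jog_arm([
  [0.5,0,0,0.15,0,0,0],
  [0.5,0,0,0.1,0,0,0],
  [0.5,0,0,0,0,0,0],
  [0.5,0,0,0,0,0,0],
])

```text
clock: 65.25
position: [0.6108, 0.0439, 0.1059]
tcp_rot: [0.961, 0.276, 0.0, 0.0]
wrist_force: [-0.5, 0.8, -1.8]
finger_gap: 0.131
```

Emit:
jog_arm([
  [0.5,0,0,0.1,0,0,0],
  [0.5,0,0,0,0,0,0],
  [0.5,0,0,0,0,0,0],
])

```text
clock: 65.62
position: [0.6108, 0.0439, 0.1059]
tcp_rot: [0.961, 0.276, 0.0, 0.0]
wrist_force: [-3.8, 0.1, 5.4]
finger_gap: 0.136
```

Emit:
jog_arm([
  [0.5,0,0,0.1,0,0,0],
  [0.5,0,0,0,0,0,0],
  [0.5,0,0,0,0,0,0],
])

```text
clock: 66.0
position: [0.6108, 0.0439, 0.1059]
tcp_rot: [0.961, 0.276, 0.001, 0.0]
wrist_force: [-4.6, 0.2, 8.7]
finger_gap: 0.132
```

Contact is at TCP z = 0.1059, as predicted. I release with a small opening and rise straight up.

Emit:
jog_arm([
  [0.5,0,0,-0.15,0,0,0],
  [0.5,0,0,0,0,0,0],
  [3.5,0,0,0,0,0,0],
  [3.5,0,0,0,0,0,0],
  [3.5,0,0,-1.5,0,0,0],
  [3.5,0,0,-3,0,0,0],
  [3.5,0,0,-4,0,0,0],
  [3.5,0,0,-2,0,0,0],
])

```text
clock: 67.0
position: [0.612, 0.0438, 0.2146]
tcp_rot: [0.961, 0.276, 0.003, 0.001]
wrist_force: [-0.4, 0.4, 0.0]
finger_gap: 0.411
```

Emit:
jog_arm([
  [3.5,-4,0,0,0,0,0],
  [3.5,-5,0,0,0,0,0],
  [3.5,-5,0,0,0,0,0],
  [3.5,-5,0,0,0,0,0],
  [3.5,-5,0,0,0,0,0],
  [3.5,0,0,0,0,0,0],
  [3.5,0,0,0,0,0,0],
])

```text
clock: 67.88
position: [0.4079, -0.0834, 0.2113]
tcp_rot: [0.961, 0.276, 0.001, 0.001]
wrist_force: [0.4, 1.1, -0.5]
finger_gap: 0.409
```

```bash
python3 -c "
from h import *
plan(*C,.25,-58)
t=snap('top','t36.png');s=snap('scene','s36.png')
cv2.imwrite('pics/c36.png',cv2.resize(t['pixels'][105:225,110:310],None,fx=4,fy=4,interpolation=cv2.INTER_CUBIC))
cv2.imwrite('pics/c37.png',cv2.resize(s['pixels'][170:340,250:470],None,fx=3.5,fy=3.5,interpolation=cv2.INTER_CUBIC)[:600])
hsv=cv2.cvtColor(t['pixels'],cv2.COLOR_BGR2HSV)
w=cv2.inRange(hsv,(0,0,110),(180,60,255))
for c in conts(w,225,305,110,190,80): print('foot',rect(t,c,.070),cv2.contourArea(c))
"
```

```text
shift cm [23.95 -0.07 -3.82] turn [ 0.1 -0.1 -0. ]
  shift cm [23.95 -0.07 -3.82] turn [ -0.2  -0.2 180. ]
pos [ 0.4079 -0.0834  0.2113] ytool yaw -58.0 q6 0.67 gap mm 34.9 F [ 0.4  1.1 -0.5] t 67.875
foot (array([0.616, 0.048]), array([0.077, 0.09 ]), 32.2) 712.5
```

View pics/c36.png

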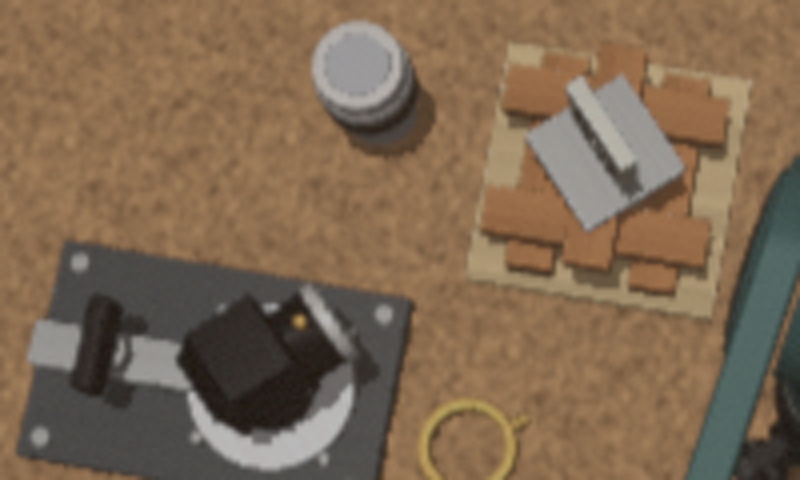

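View pics/c37.png

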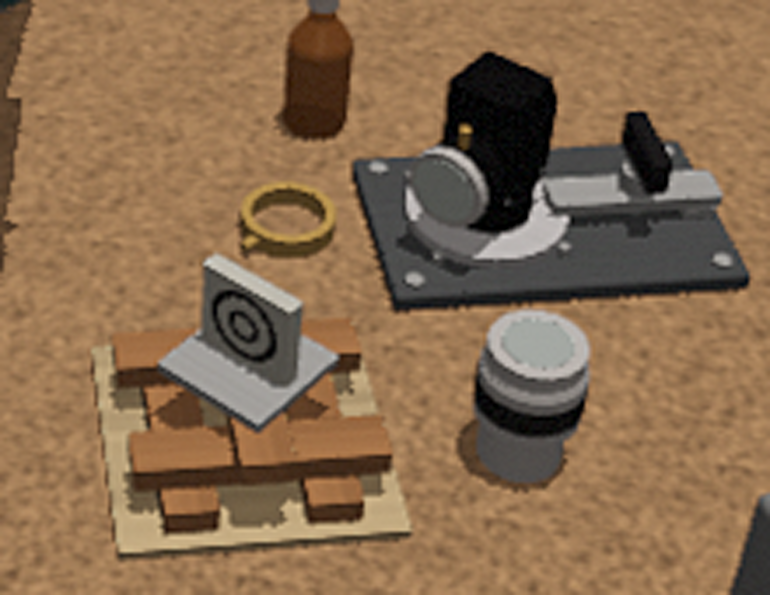

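```bash
python3 -c "
from h import *
t=snap('top')
f=lambda u,v,z: ray(t,110+u/4,105+v/4,z)[:2]
fc=(f(530,140,.070)+f(685,160,.070))/2; print('foot off pad frame',(fc-C)@ex,(fc-C)@ey)
d=f(587,228,.07)-f(685,160,.07); print('foot side yaw',np.degrees(np.arctan2(d[1],d[0])))
d=f(632,165,.13)-f(575,85,.13); print('plate yaw',np.degrees(np.arctan2(d[1],d[0]))%180)
# housing top face corners
P=[f(178,352,.133),f(247,296,.133),f(292,358,.133),f(230,406,.133)]
for i in range(4):
  d=P[(i+1)%4]-P[i]; print('block',np.hypot(*d).round(4),np.degrees(np.arctan2(d[1],d[0])).round(1))
# handle edges left side
a=ray(t,0,0,0)
for c in conts(cv2.inRange(cv2.cvtColor(t['pixels'],cv2.COLOR_BGR2HSV),(0,0,0),(180,255,45)),120,150,175,208,30): print('handle now',*rect(t,c,.06))
# slats
for n,c4,z in [('L3',[(602,45),(648,50),(610,270),(563,262)],.062),('L2far',[(505,65),(729,98),(724,145),(500,110)],.044),('L2near',[(486,185),(711,220),(705,267),(480,232)],.044)]:
  q=np.mean([f(u,v,z) for u,v in c4],0); a_=f(*c4[0],z);b_=f(*c4[1],z) ; print(n,((q-C)@ex).round(4),((q-C)@ey).round(4))
for n,c2,z in [('L1+ end',[(508,243),(552,247),(548,272),(505,266)],.026),('L1- end',[(632,265),(675,268),(673,293),(628,288)],.026)]:
  q=np.mean([f(u,v,z) for u,v in c2[2:]],0); print(n,'near end pad coords',((q-C)@ex).round(4),((q-C)@ey).round(4))
"
```

```text
foot off pad frame 0.0005055771056010479 -0.002362580570991697
foot side yaw 124.70469395228284
plate yaw 33.810507567991465
block 0.0526 -50.4
block 0.0472 -144.2
block 0.0462 128.0
block 0.0459 43.7
handle now [0.4891 0.3664] [0.013 0.059] 165.6
L3 -0.0011 -0.0013
L2far 0.0398 0.0009
L2near -0.0439 -0.001
L1+ end near end pad coords -0.076 0.0407
L1- end near end pad coords -0.0767 -0.043
```

The crib and target are within 3 mm of nominal, but the crude block corners suggest the housing yaw could be off −58°. I check it closely with the wrist camera.

```bash
python3 -c "
from h import *
plan(.4703,.2685,.21,32)
"
```

```text
shift cm [ 23.94 -26.47   0.06] turn [  0.   -0.  -89.9]
  shift cm [ 23.94 -26.47   0.06] turn [-0.  -0.  90.1]
pos [ 0.4081 -0.0829  0.2105] ytool yaw -57.9 q6 0.67 gap mm 34.9 F [-0.1  0.4 -0.4] t 68.025
```

Emit:
jog_arm([
  [3.5,3,-3.3,0,0,0,0],
  [3.5,3,-3.3,0,0,0,0],
  [3.5,3,-3.3,0,0,0,0],
  [3.5,3,-3.3,0,0,0,0],
  [3.5,3,-3.3,0,0,0,0],
  [3.5,3,-3.3,0,0,0,0],
  [3.5,3,-3.3,0,0,0,0],
  [3.5,2.9,-3.3,0,0,0,0],
])

```text
clock: 69.03
position: [0.4702, 0.2699, 0.2097]
tcp_rot: [0.961, 0.277, -0.0, 0.0]
wrist_force: [1.2, -1.1, -0.0]
finger_gap: 0.411
```

Emit:
jog_arm([
  [3.5,0,0,0,0,0,-10],
  [3.5,0,0,0,0,0,-10],
  [3.5,0,0,0,0,0,-10],
  [3.5,0,0,0,0,0,-10],
  [3.5,0,0,0,0,0,-10],
  [3.5,0,0,0,0,0,-10],
  [3.5,0,0,0,0,0,-10],
  [3.5,0,0,0,0,0,-10],
])

```text
clock: 70.03
position: [0.47, 0.2684, 0.2096]
tcp_rot: [0.556, 0.831, -0.0, -0.0]
wrist_force: [-0.7, -0.1, 0.4]
finger_gap: 0.409
```

Emit:
jog_arm([
  [8.5,0,0,0,0,0,-10],
  [8.5,0,0,0,0,0,0],
  [8.5,0,0,0,0,0,0],
  [8.5,0,0,0,0,0,0],
])

```text
clock: 70.53
position: [0.47, 0.2675, 0.2101]
tcp_rot: [0.485, 0.874, -0.0, -0.0]
wrist_force: [1.1, -0.3, 0.2]
finger_gap: 0.998
```

```bash
python3 -c "
from h import *
plan(.4703,.2685,.21,32)
w=snap('wrist','w38.png')
a=cv2.resize(w['pixels'][100:320,150:380],None,fx=3,fy=3,interpolation=cv2.INTER_CUBIC)
a=(255*(np.clip(a/255.,0,1)**0.45)).astype(np.uint8)
cv2.imwrite('pics/c38.png',a[:600])
"
```

```text
shift cm [0.07 0.08 0.01] turn [-0. -0. -0.]
  shift cm [0.07 0.08 0.01] turn [ -0.   0. 180.]
pos [0.47   0.2675 0.2101] ytool yaw 32.0 q6 -0.15 gap mm 85.2 F [ 1.1 -0.3  0.2] t 70.525
```

View pics/c38.png

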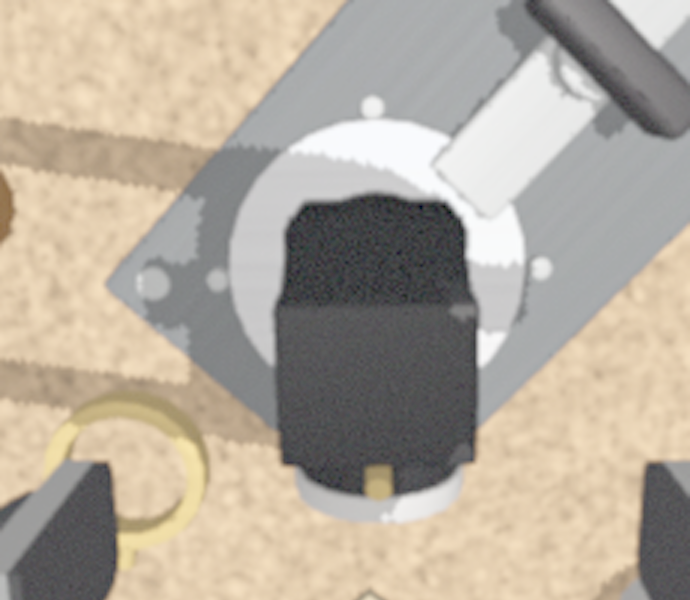

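The block's rear edge is level in the tool frame (crop (278,305) to (478,305)), so the port yaw is still −58° after tightening. I hand in.

```bash
python3 -c "
from h import *
t=snap('top'); hsv=cv2.cvtColor(t['pixels'],cv2.COLOR_BGR2HSV)
print([rect(t,c,.07) for c in conts(cv2.inRange(hsv,(0,0,110),(180,60,255)),225,305,110,190,80)])
print(robot.job_done())
"
```

```text
[(array([0.6159, 0.048 ]), array([0.077, 0.09 ]), 31.9)]
the job is handed in; nothing more can be done
None
```

I finished the bench and handed it in at about 71 s of the 210 s allowed; the hand-in gives no verdict.

**What was done**
- **Clamp and housing:** I backed the screw off about 1.1 rad, turned the housing from yaw 14° to −58° so the port faces the middle of the pad, and tightened the screw again.
- **Crib:** There were five slats, so I built two on the strips, two crosswise, and one across the middle on top. The blue look-alike, eyepiece and collar were not touched.
- **Target:** It was knocked about 4 cm during the run. I measured it again and stood it on the crib.

**Last checks**
- **Slats:** All were within about 2 mm of their places. For the bottom two, only the near ends were visible.
- **Target:** The foot was about 2 mm from the pad centre, upright and within about 3° of square to the port.
- **Housing:** A close wrist view after tightening showed it at about −58°. A rougher reading of the block's corners from the top view gave −46° to −54°; I trusted the wrist view.
- **Screw:** The turning moment rose to about 1.3 N m at the stop, against 0.25 N m of friction. The strap's contact force and the screw angle could not be read directly.

The first grip on the T-handle was blocked by the screw's boss. Raising the gripper 7 mm fixed it.

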